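# Charge the grinding jar through the gated chute

## Robot

A 6-joint arm with a two-finger parallel gripper is mounted at the origin on a cart in front of the work surface, level with it; the furniture and walls round the work are solid. World frame = base frame: x ahead of the robot, y to its left, z up, the work surface at z = 0. Lengths are in m, angles in degrees, forces in N, time in s.
With the tool pointing down it reaches from about 0.35 to 0.875 m from the base axis. Payload 4.2 kg.
Tool frame: the origin (TCP) lies at the very end of the fingers, on their centre line; the grasp point (between the pads) lies 19 mm behind it; z points along the fingers, y is the direction in which the jaws open and shut (so a half turn about z gives the same grasp; the last joint's range is limited). The gripper opens to 87 mm and grips with 3 to 60 N. Pads are 19 mm wide; open, the fingers measure 117 mm over their backs; the gripper's body (75 mm by 190 mm) begins 51 mm behind the grasp point.
Start: joints at [78.53, 22.042, 0.453, 0, -68.411, -14.817], TCP at [0.277, 0.56, 0.223] pointing down, gripper open.
Joint ranges: [-179.83, 179.83], [-69.29, 118.12], [-61.27, 80.66], [-181.25, 117.63], [-171.15, -9.14], [-177.46, 177.46]. Speed limits (degrees/s): [159.86, 159.86, 180, 180, 180, 180].

## Interface

Orientations are given as a 3x3 rotation matrix whose columns are the frame's x, y, z axes.
In Python, from station import r, imaging gives the robot as it stands. The module is installed in compiled form; this text tells all that it offers.
- The arm moves only by the tool move_arm, never from a script. Its argument "motion" is one flat list of numbers, 7 for each row, row after row: the shift along the tool's x, y, z in units of 40 mm (1.0 is 40 mm), then the turn, a rotation vector about the tool's x, y, z in units of 5 degrees (1.0 is 5 degrees), then the gripper's target within -1 to 1 (shut at 1, half-way at 0, fully open at -1). In form: [dx, dy, dz, wx, wy, wz, gripper, dx, dy, dz, wx, wy, wz, gripper, ...]. A call has 1 to 20 rows; each row is the pose to reach, as a shift and turn from the pose measured when the call began, along the tool's axes at that moment; what a row does not reach only later rows make up. A row lasts 1/12 s, in which the tool goes at most 41.7 mm and 7.16 degrees, less where a joint would pass 70% of its speed; a pose out of reach is approached as far as the arm can. A call with a gripper value outside its range is refused whole. The fingers move at their own pace and stop on an object; the grip force is fixed at half the most. Time passes only in rows, so rows that repeat a pose let the fingers close. It gives the time, the measured TCP pose, the force and the opening at its end, in the units of the state.
- r.sense(): the state, without advancing time (a new reading comes with each control period).
- imaging.capture(name): name is "scene" or "top"; returns the picture (420x560x3 uint8, blue, green, red); there is no depth.
- imaging.camera_params(name): a dict with "intrinsics" (3x3 intrinsics, pixels), "world_from_camera" (4x4, takes a point from camera to world coordinates). Camera axes: x right, y down, z forward; pixel columns grow to the right and rows downward; lengths in m; the calibration is good to about 2 mm. A picture is of the moment at which its call begins. camera_params takes no time and is no camera call.
- r.finish_job(): hands the job in, once; it reports no verdict.
The state is a dict: "time_s": time; "joints": joint angles; "joint_velocities": joint speeds; "effort": joint torques, N m; "tcp_pos": TCP position; "ee_rot": TCP orientation; "wrist_force": force on the tool from outside, world axes, zero at the start; "moment": the same for the moment, N m; "gripper_width": opening from 0.0 (shut) to 1.0 (fully open).
Only numpy, scipy, OpenCV 4.12 (cv2) and the standard library are available. Lean on these libraries where they do the work, as an engineer would, in place of code of your own. Each camera call takes 0.05 s, during which the arm holds its last target.

## Task

Use the hand scoop to scoop at least two of the grinding balls out of the tray and tip them into the open hopper of the charging chute, never touching a ball with the gripper itself, while the gate plunger stays down in its seat. Then put the scoop down on the bench or back in the tray, take the black knob of the sprung gate plunger, pull it straight up as far as it goes and keep holding it there, so that the balls roll out into the jar below. Finish while still holding the plunger fully up with at least two balls in the jar, and leave the vial, the timer and the bottle where they stand.

Things in the scene. Friction and masses are not known exactly. Their poses are not given: they have to be found in the camera images.
- scoop: Loose steel hand scoop, 120 g, standing upright on its flat floor to the robot's right, mouth pointing about to the robot's left (yaw 60 to 120 degrees). Origin: centre of the pan's underside; x out of the open mouth, y across, z up. Pan 52 mm wide outside, 48 inside; floor 2.5 mm thick; side walls 24 mm high from x = -36 to +20 mm; back wall 30 mm high at x = -36 mm.
- scoop_grip (a point): Point to grip on the scoop's handle, 88 mm above its underside, 50 mm behind its origin. The handle is an upright flat bar behind the pan, 20 mm (scoop x) by 16 mm (scoop y), from z = 0 up to 106 mm: close across the 16 mm. Axes as the scoop's.
- scoop_lip (a point): Middle of the scoop's thin front lip, at its underside, 41 mm ahead of the scoop's origin. Balls roll out over it when the mouth is tipped down (30 to 45 degrees does it) and stay in the pan when it is tipped up about 15 degrees.
- tray: Grey plastic trough holding the balls, fixed on the bench in front of the robot. Origin: centre of its underside; x along it, about to the robot's left; z up. Inside 60 mm wide; floor top at z = 4 mm, flat from x = -107 to +90 mm, then a 45 degree ramp up to the +x end. Side walls 30 mm high, -x end wall 18 mm, +x end 30 mm. The free half for lowering the scoop is x < 0.
- tray_ramp_foot (a point): Middle of the line on the tray's floor where the 45 degree ramp begins (tray x = +90 mm, z = 4 mm). The scoop, mouth to +x, slid along the floor about 1 mm above it until its lip is here, drives the balls against the ramp, off which they roll back into the pan.
- ball_0_center (a point): Centre of one of the four identical white ceramic grinding balls, 22 mm in diameter, 25 g, free to roll. At the start all four lie on the tray's floor in the half nearer the ramp (tray frame x about 20 to 75 mm).
- ball_1_center (a point): Centre of one of the four identical white ceramic grinding balls, 22 mm in diameter, 25 g, free to roll. At the start all four lie on the tray's floor in the half nearer the ramp (tray frame x about 20 to 75 mm).
- ball_2_center (a point): Centre of one of the four identical white ceramic grinding balls, 22 mm in diameter, 25 g, free to roll. At the start all four lie on the tray's floor in the half nearer the ramp (tray frame x about 20 to 75 mm).
- ball_3_center (a point): Centre of one of the four identical white ceramic grinding balls, 22 mm in diameter, 25 g, free to roll. At the start all four lie on the tray's floor in the half nearer the ramp (tray frame x about 20 to 75 mm).
- charger: Charging chute of sheet steel on a grey base plate 270 x 116 x 8 mm, fixed to the bench on the robot's left. Origin: centre of the base's underside; -x points about to the robot, z up. From the hopper at the +x end the floor slopes down at 18 degrees through a 50 mm wide throat to its open end at x = -55, z = 66 mm, above the jar. The gate plunger bars the throat at x = -25 mm, y = 0.
- hopper_mouth (a point): Centre of the hopper's open top, at rim height (charger x = 79, y = 0, z = 160 mm), axes as the charger's. The opening measures 96 mm (x) by 90 mm (y); rims at z = 160 mm, but the +y wall stands up to 185 mm as a splash back, so tip the balls in from the -y side. The floor lies 36 to 66 mm below the mouth.
- plunger_knob: Round black knob on top of the gate plunger, 28 mm in diameter, 22 mm tall; origin: centre of its underside, at charger frame x = -25, y = 0, z = 151.5 mm when seated; z up. Below it are a barrel of 11 mm radius (top at z = 146) and a bridge (top at 130). It moves straight up and down with the plunger and does not turn.
- gate_plunger (a joint): Lift of the gate plunger, m: 0 seated in its hole in the chute floor, 0.034 pulled up against its stop. A spring pushes it down with about 4 N when seated and 9 N at the stop. The 6 mm nose leaves its hole at 0.006; the balls pass below it only above about 0.030.
- jar: Open steel grinding jar standing on the charger's base under the chute's low end (centre at charger frame x = -87 mm, y = 0), 84 mm outside diameter, 50 mm high, wall 4 mm, 0.7 kg, loose. Origin: centre of its underside.
- vial: Bystander: small upright glass vial with a white cap, 27 mm in diameter, 57 mm tall; origin at the centre of its underside.
- timer: Bystander: white square lab timer lying flat, 62 x 62 x 18 mm; origin at the centre of its underside.
- bottle: Bystander: upright amber bottle with a black cap, 52 mm in diameter, 98 mm tall; origin at the centre of its underside.
Not all that is in view belongs to the job. Leave any orange look-alike of the jar alone.

How it is judged:
By the outcome, as a careful person would: the job done as asked, in the order asked, and still so for the second after the job is handed in, while the arm keeps its last pose, push and grip.
It also fails if it takes over 67 s, if anything falls off the work surface, if the arm or the gripper's body presses on something with over 40 N, if the wrist force passes 120 N, or if a joint passes its speed limit or range.

## Working session

There is one attempt and no reset: what is moved stays moved. The work goes in short steps, Python scripts to look and compute and a tool call to move; the robot and the scene stay as the last step left them, time stands still between calls to the robot, and variables do not carry over. Pictures are saved under pics/ and viewed, and the job is handed in when it is done.

Besides the shell and the picture viewer there is one more tool, called after "Call:" as a command line: name --argument value ..., lists and objects as JSON in quotes. move_arm: Moves the arm, as the interface text tells. Its arguments: {"type":"object","properties":{"motion":{"type":"array","items":{"type":"number"}}},"required":["motion"]}

```bash
mkdir -p pics
python3 - <<'E'
from station import r, imaging
import cv2,numpy as np
for n in ("scene","top"):
    p=imaging.camera_params(n); print(n,np.round(p["intrinsics"],1).tolist(),np.round(p["world_from_camera"],4).tolist())
    cv2.imwrite(f"pics/{n}0.png",imaging.capture(n))
s=r.sense(); print(s)
E
```

```text
scene [[423.1, 0.0, 279.1], [0.0, 423.1, 207.4], [0.0, 0.0, 1.0]] [[0.8937, -0.293, 0.3397, 0.245], [-0.4485, -0.5766, 0.6829, -0.7343], [-0.0042, -0.7627, -0.6468, 0.7345], [0.0, 0.0, 0.0, 1.0]]
top [[468.8, 0.0, 270.0], [0.0, 468.8, 202.0], [0.0, 0.0, 1.0]] [[0.0134, -0.9949, 0.1004, 0.4663], [-0.9999, -0.0141, -0.007, -0.0823], [0.0084, -0.1003, -0.9949, 1.2739], [0.0, 0.0, 0.0, 1.0]]
{'time_s': 0.1, 'joints': array([ 7.85292011e+01,  2.20854782e+01,  3.86694004e-01, -2.53825649e-02,
       -6.84099279e+01, -1.48174771e+01]), 'joint_velocities': array([-0.05943519, -0.16428936,  0.21618837,  0.15573015,  0.00829688,
       -0.01701975]), 'effort': array([-3.59385012e-04, -3.91690671e+01,  1.87933463e+01,  4.23186690e+00,
        1.34119522e-02, -7.93192362e-05]), 'tcp_pos': array([0.2765414 , 0.55988794, 0.22157181]), 'ee_rot': array([[ 8.96504727e-01, -4.43033480e-01, -7.81022943e-04],
       [-4.43034159e-01, -8.96502969e-01, -1.77753172e-03],
       [ 8.73166752e-05,  1.93958543e-03, -9.99998115e-01]]), 'wrist_force': array([-0.52487267,  0.11424262,  0.26828884]), 'moment': array([ 0.0139718 , -0.04442647, -0.04518611]), 'gripper_width': 0.9980211070541642}
```

View pics/scene0.png

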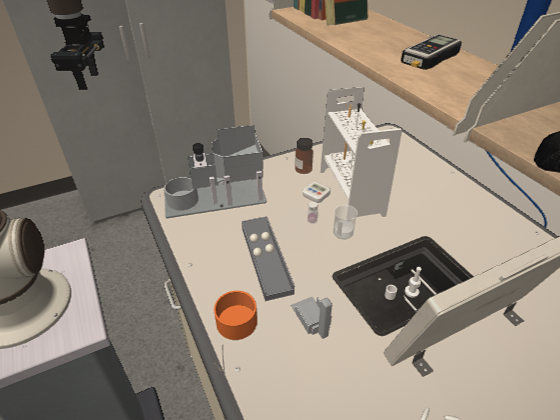

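View pics/top0.png

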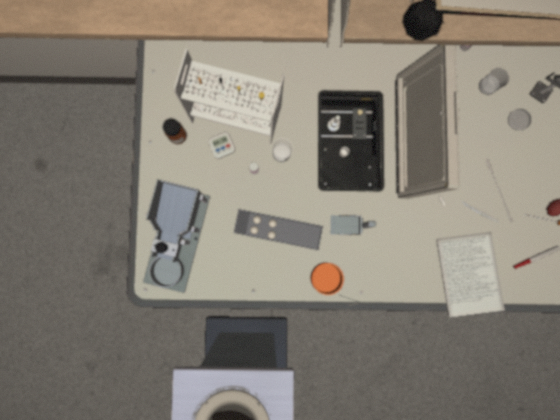

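Run:
```python
import cv2
a=cv2.imread("pics/top0.png")
cv2.imwrite("pics/top0_a.png",cv2.resize(a[165:305,130:390],None,fx=3,fy=3,interpolation=cv2.INTER_CUBIC))
a=cv2.imread("pics/scene0.png")
cv2.imwrite("pics/sc0_a.png",cv2.resize(a[115:345,150:350],None,fx=2.6,fy=2.6,interpolation=cv2.INTER_CUBIC))
```

```text
(no output)
```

View pics/top0_a.png

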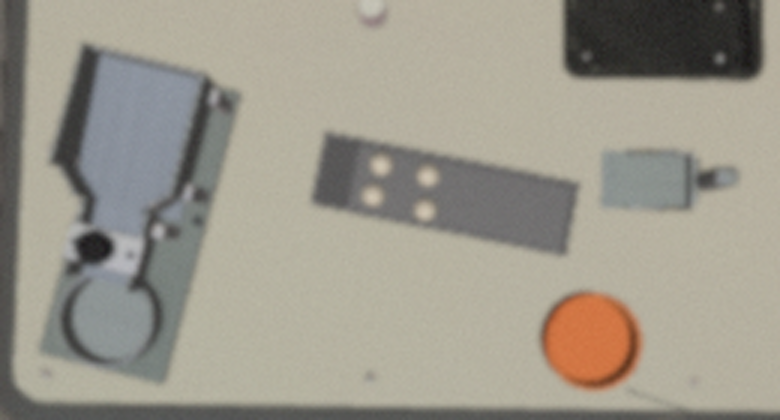

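View pics/sc0_a.png

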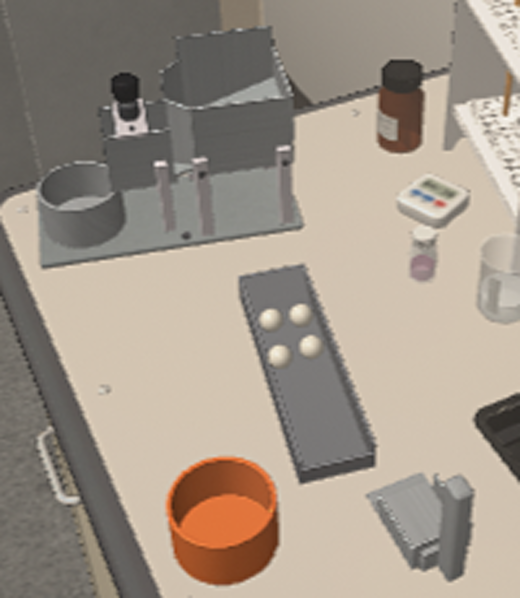

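```bash
cat > h.py <<'E'
import numpy as np, cv2
from station import r, imaging
def ray(n,u,v,z):
    p=imaging.camera_params(n);K=p["intrinsics"];T=p["world_from_camera"]
    d=T[:3,:3]@np.linalg.solve(K,[u,v,1.]);o=T[:3,3];return o+d*(z-o[2])/d[2]
def proj(n,P):
    p=imaging.camera_params(n);K=p["intrinsics"];T=p["world_from_camera"]
    q=K@(T[:3,:3].T@(np.asarray(P)-T[:3,3]));return q[:2]/q[2]
def rays(obs):
    A=np.zeros((3,3));b=np.zeros(3)
    for n,u,v in obs:
        p=imaging.camera_params(n);T=p["world_from_camera"];d=T[:3,:3]@np.linalg.solve(p["intrinsics"],[u,v,1.]);d/=np.linalg.norm(d)
        M=np.eye(3)-np.outer(d,d);A+=M;b+=M@T[:3,3]
    return np.linalg.solve(A,b)
E
python3 - <<'E'
from h import *
t=cv2.imread("pics/top0.png").astype(int);s=cv2.imread("pics/scene0.png").astype(int)
def comps(m,lo,off,names=''):
    n,l,st,c=cv2.connectedComponentsWithStats(m.astype(np.uint8))
    for i in range(1,n):
        if st[i,4]>=lo: print(names,st[i].tolist(),np.round(c[i],2))
for y,x in [(220,240),(230,290),(220,345),(200,180),(270,150),(225,375),(224,366),(250,230)]: print((x,y),t[y,x])
# balls
g=t.max(2)
R=t[200:255,230:325]; m=np.zeros(t.shape[:2],bool); m[200:255,230:325]=R.min(2)>150
# restrict to tray interior: mask of grey
tray=np.zeros(t.shape[:2],np.uint8); tray[200:260,225:328]=(R.max(2).shape and (t[200:260,225:328].max(2)<140))
n,l,st,c=cv2.connectedComponentsWithStats(tray); i=1+np.argmax(st[1:,4]); ct,_=cv2.findContours((l==i).astype(np.uint8),0,2)
ct=max(ct,key=cv2.contourArea); hull=cv2.convexHull(ct); rc=cv2.minAreaRect(hull); print(rc); bx=cv2.boxPoints(rc); print(bx)
ap=cv2.approxPolyDP(hull,3,True)[:,0]; print(ap.tolist())
for q in ap: print(q, np.round(ray("top",*q,0.03),4))
f=np.zeros_like(tray); cv2.fillConvexPoly(f,hull,1); f=cv2.erode(f,np.ones((5,5)))
b=(f>0)&(t.min(2)>135)
n,l,st,c=cv2.connectedComponentsWithStats(b.astype(np.uint8))
for i in range(1,n):
    if st[i,4]>10: print('ball',st[i].tolist(),np.round(c[i],2),np.round(ray("top",*c[i],0.015),4))
E
```

```text
(240, 220) [86 85 87]
(290, 230) [113 112 115]
(345, 220) [143 146 140]
(180, 200) [159 147 141]
(150, 270) [91 95 94]
(375, 225) [142 151 151]
(366, 224) [71 72 73]
(230, 250) [161 179 183]
((277.98077392578125, 229.09616088867188), (86.29108428955078, 24.51451301574707), 11.309932708740234)
[[233.26926 232.65385]
 [238.07693 208.6154 ]
 [322.6923  225.53847]
 [317.8846  249.57692]]
[[238, 210], [322, 226], [318, 248], [236, 233]]
[238 210] [ 0.5692 -0.0061  0.03  ]
[322 226] [ 0.5298 -0.2299  0.03  ]
[318 248] [ 0.4715 -0.2195  0.03  ]
[236 233] [ 0.5081 -0.0021  0.03  ]
ball [254, 217, 6, 7, 30] [256.43 219.83] [ 0.5447 -0.0553  0.015 ]
ball [269, 221, 7, 6, 32] [272.16 223.62] [ 0.5351 -0.0977  0.015 ]
ball [251, 228, 6, 6, 29] [253.59 230.28] [ 0.5165 -0.0481  0.015 ]
ball [268, 232, 7, 7, 31] [271.19 235.  ] [ 0.5045 -0.0955  0.015 ]
```

Run:
```python
import cv2
a=cv2.imread("pics/top0.png")
cv2.imwrite("pics/t_scoop.png",cv2.resize(a[200:250,315:390],None,fx=10,fy=10,interpolation=cv2.INTER_NEAREST))
cv2.imwrite("pics/t_ch.png",cv2.resize(a[175:300,140:220],None,fx=4.8,fy=4.8,interpolation=cv2.INTER_CUBIC))
a=cv2.imread("pics/scene0.png")
cv2.imwrite("pics/s_scoop.png",cv2.resize(a[285:345,285:340],None,fx=10,fy=10,interpolation=cv2.INTER_CUBIC))
cv2.imwrite("pics/s_ch.png",cv2.resize(a[120:220,155:275],None,fx=6,fy=6,interpolation=cv2.INTER_CUBIC))
```

```text
(no output)
```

View pics/t_scoop.png

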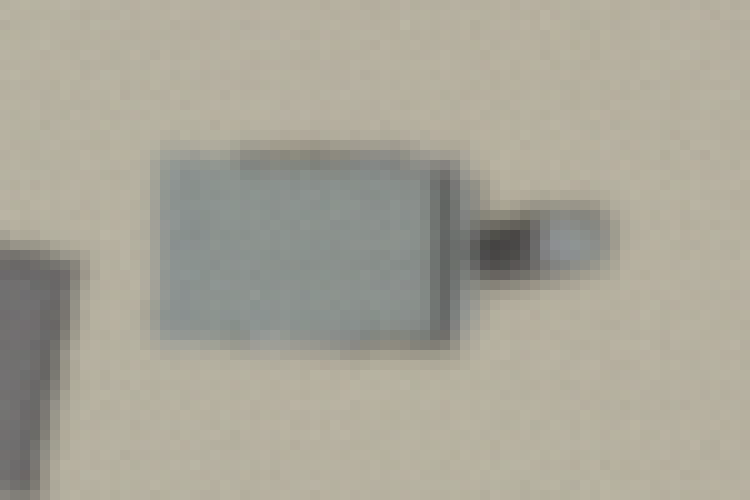

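View pics/t_ch.png

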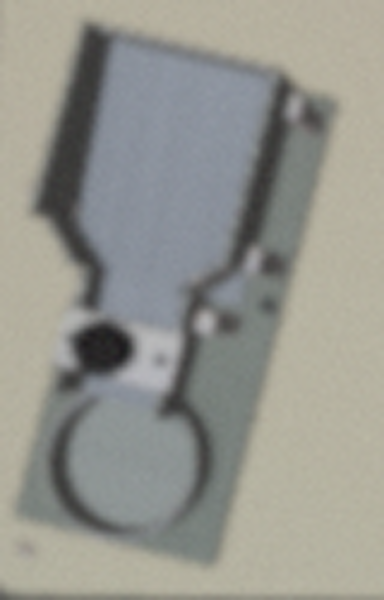

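View pics/s_scoop.png

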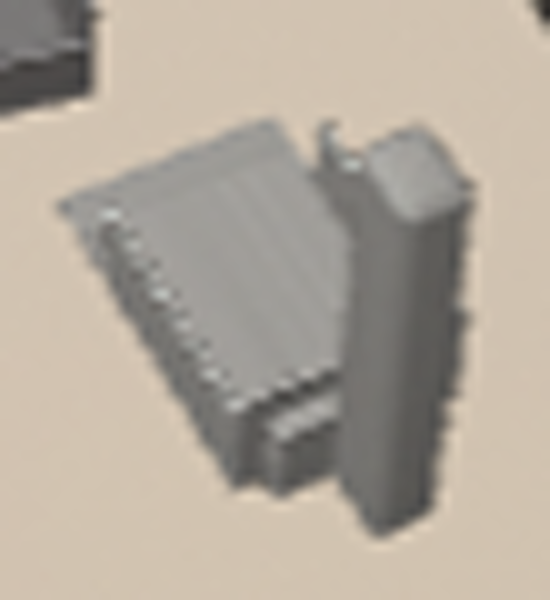

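View pics/s_ch.png

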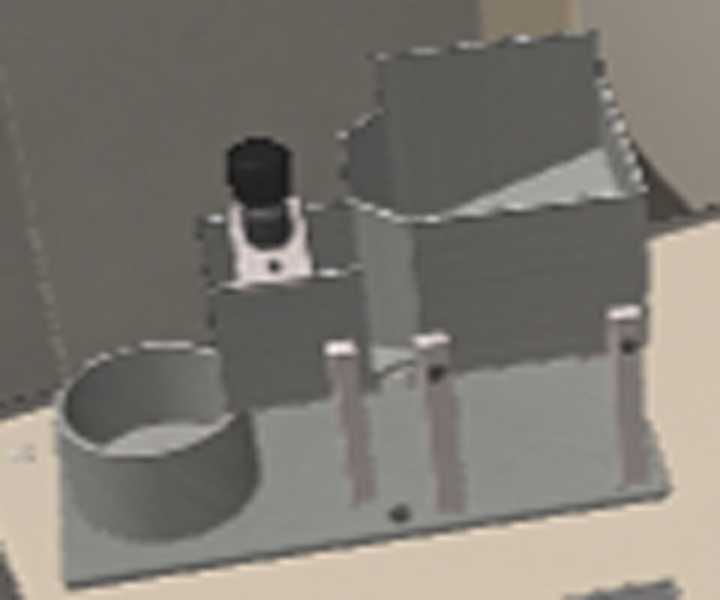

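Run:
```python
from h import *
def f(c,s,o): return ((c[0]+.5)/s-.5+o[0],(c[1]+.5)/s-.5+o[1])
T=lambda c,z:np.round(ray("top",*f(c,4.8,(140,175)),z),4)
S=lambda c,z:np.round(ray("scene",*f(c,6,(155,120)),z),4)
print("base top", T((337,100),.008),T((211,566),.008),T((16,515),.008))
print("base scene", S((668,492),.008),S((67,585),.008))
k1=f((103,347),4.8,(140,175)); print("knob top", np.round(ray("top",*k1,.1735),4),np.round(ray("top",*k1,.165),4))
k2=f((259,152),6,(155,120)); print("knob scene",np.round(ray("scene",*k2,.1735),4), rays([("top",*k1),("scene",*k2)]))
print("hopper rim: -y rear", T((285,72),.160),"splash top +x", T((95,22),.185),"splash top -x",T((38,212),.185))
print("scene -y rim +x end",S((645,195),.16),"-x",S((418,218),.16), "splash",S((595,32),.185),S((375,58),.185))
print("jar", T((132,460),.05), S((158,400),.05))
h1=f((574,238),10,(315,200));h2=f((418,172),10,(285,285))
print("handle",ray("top",*h1,.106),ray("scene",*h2,.106),rays([("top",*h1),("scene",*h2)]))
l1=f((158,153),10,(315,200));l2=f((158,340),10,(315,200))
print("lip",ray("top",*l1,.001),ray("top",*l2,.001))
print("lip sc",ray("scene",*f((60,207),10,(285,285)),.001),ray("scene",*f((272,120),10,(285,285)),.001))
```

```text
base top [0.6097 0.0725 0.008 ] [0.349  0.1354 0.008 ] [0.3755 0.2443 0.008 ]
base scene [0.6057 0.0706 0.008 ] [0.3474 0.1311 0.008 ]
knob top [0.4685 0.1627 0.1735] [0.4685 0.1645 0.165 ]
knob scene [0.467  0.1644 0.1735] [0.46760608 0.16275902 0.17427503]
hopper rim: -y rear [0.6061 0.0802 0.16  ] splash top +x [0.6262 0.1698 0.185 ] splash top -x [0.533  0.1938 0.185 ]
scene -y rim +x end [0.6043 0.0813 0.16  ] -x [0.5143 0.1078 0.16  ] splash [0.6238 0.1732 0.185 ] [0.5307 0.1957 0.185 ]
jar [0.4085 0.1724 0.05  ] [0.4105 0.1847 0.05  ]
handle [ 0.53422319 -0.34575754  0.106     ] [ 0.53266298 -0.34650902  0.106     ] [ 0.53381911 -0.34582659  0.10460372]
lip [ 0.56193103 -0.2560891   0.001     ] [ 0.51106177 -0.25611231  0.001     ]
lip sc [ 0.50876893 -0.25543483  0.001     ] [ 0.55995287 -0.25590689  0.001     ]
```

Run:
```python
import cv2
a=cv2.imread("pics/top0.png")
cv2.imwrite("pics/t_lid.png",cv2.resize(a[30:250,310:480],None,fx=2.7,fy=2.7,interpolation=cv2.INTER_CUBIC))
a=cv2.imread("pics/scene0.png")
cv2.imwrite("pics/s_lid.png",cv2.resize(a[220:400,330:560],None,fx=3.3,fy=3.3,interpolation=cv2.INTER_CUBIC))
```

```text
(no output)
```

View pics/t_lid.png

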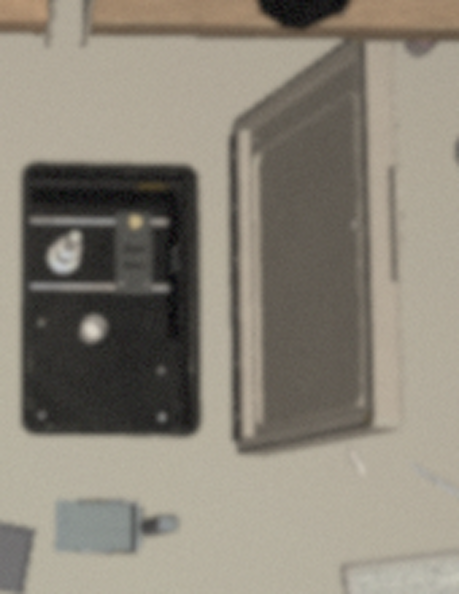

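View pics/s_lid.png

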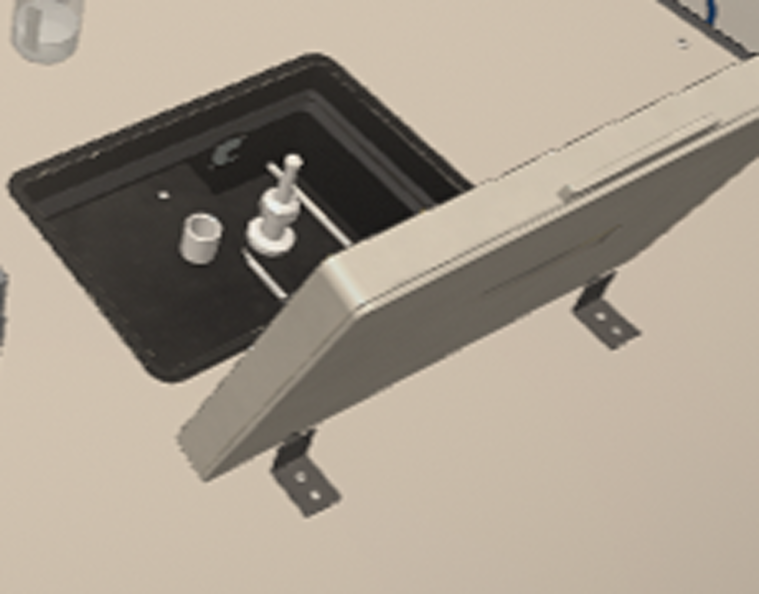

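Run:
```python
from h import *
print(rays([("scene",384.3,353),("top",398,195.5)]), rays([("scene",438,313),("top",457.5,188)]))
# refine tray edges, subpixel, top view: sample along perpendicular
g=cv2.GaussianBlur(cv2.imread("pics/top0.png"),(3,3),0).astype(float).mean(2)
def edge(n,P0,P1,z,frm=-.012,to=.012,k=40):
    # world-line points P0-P1 at z, scan across horizontally, find strongest gradient
    P0=np.array(P0);P1=np.array(P1);d=(P1-P0)/np.linalg.norm(P1-P0);nrm=np.array([-d[1],d[0]]);out=[]
    for t in np.linspace(.08,.92,k):
        o=np.linspace(frm,to,49);pp=[]
        for q in o:
            w=np.r_[P0+(P1-P0)*t+nrm*q,z];pp.append(proj(n,w))
        pp=np.array(pp,np.float32)
        v=cv2.remap(g.astype(np.float32),pp[:,0].reshape(1,-1),pp[:,1].reshape(1,-1),cv2.INTER_LINEAR)[0]
        gr=np.abs(np.gradient(v));i=np.argmax(gr);w=gr**2*(np.abs(np.arange(49)-i)<8);out.append(P0+(P1-P0)*t+nrm*(w@o)/w.sum())
    out=np.array(out,np.float32)
    vx,vy,x,y=cv2.fitLine(out,cv2.DIST_HUBER,0,.01,.01).ravel();return np.degrees(np.arctan(vy/vx)),x,y
a=edge("top",(.531,-.225),(.569,-.006),.03);b=edge("top",(.471,-.218),(.507,-.002),.03);print(a,b)
print("+x end",edge("top",(.569,-.006),(.507,-.002),.03,k=15)); print("-x end",edge("top",(.531,-.227),(.471,-.218),.018,k=15))
# foot line
print("foot",edge("top",(.562,-.032),(.505,-.022),.004,k=25))
```

```text
[ 0.61461148 -0.43797857  0.00920102] [ 0.60875916 -0.51130401  0.22906565]Traceback (most recent call last):
  File "<stdin>", line 17, in <module>
  File "<stdin>", line 11, in edge
  File "h.py", line 7, in proj
    p=imaging.camera_params(n);K=p["intrinsics"];T=p["world_from_camera"]
ValueError: time passes only in moves, steps and waits
```

```bash
python3 - <<'E'
s=open('h.py').read()
s=s.replace("def ray(","import functools\n@functools.lru_cache(None)\ndef CP(n): return imaging.camera_params(n)\ndef ray(",1)
i=s.index("def ray("); s=s[:i]+s[i:].replace("imaging.camera_params(n)","CP(n)")
s+='''
def edge(n,g,P0,P1,z,frm=-.012,to=.012,k=40):
    P0=np.array(P0);P1=np.array(P1);d=(P1-P0)/np.linalg.norm(P1-P0);nrm=np.array([-d[1],d[0]]);out=[]
    for t in np.linspace(.08,.92,k):
        o=np.linspace(frm,to,49)
        pp=np.array([proj(n,np.r_[P0+(P1-P0)*t+nrm*q,z]) for q in o],np.float32)
        v=cv2.remap(g.astype(np.float32),pp[:,0].reshape(1,-1),pp[:,1].reshape(1,-1),cv2.INTER_LINEAR)[0]
        gr=np.abs(np.gradient(v));i=np.argmax(gr);w=gr**2*(np.abs(np.arange(49)-i)<8);out.append(P0+(P1-P0)*t+nrm*(w@o)/w.sum())
    vx,vy,x,y=cv2.fitLine(np.array(out,np.float32),cv2.DIST_HUBER,0,.01,.01).ravel();return np.round([np.degrees(np.arctan2(vy,vx))%180,x,y],4)
'''
open('h.py','w').write(s)
E
python3 - <<'E'
from h import *
g=cv2.GaussianBlur(cv2.imread("pics/top0.png"),(3,3),0).astype(float).mean(2)
a=edge("top",g,(.531,-.225),(.569,-.006),.03);b=edge("top",g,(.471,-.218),(.507,-.002),.03);print(a,b)
print("+x end",edge("top",g,(.569,-.006),(.507,-.002),.03,k=15)); print("-x end",edge("top",g,(.531,-.227),(.471,-.218),.018,k=15))
print("foot",edge("top",g,(.562,-.032),(.505,-.022),.004,k=25))
print("scoop sides",edge("top",g,(.562,-.275),(.562,-.258),.003,k=8),edge("top",g,(.510,-.275),(.510,-.258),.003,k=8),"lip",edge("top",g,(.561,-.256),(.511,-.256),.002,k=20))
for z in (.024,):print("walls",edge("top",g,(.5625,-.335),(.5625,-.28),z,k=15),edge("top",g,(.510,-.335),(.510,-.28),z,k=15))
g=cv2.imread("pics/scene0.png").astype(float).mean(2)
print("scene sc lip",edge("scene",g,(.561,-.256),(.511,-.256),.001,k=20))
E
```

```text
[79.3964  0.556  -0.1   ] [79.2105  0.4886 -0.1023]
+x end [1.699602e+02 5.342000e-01 7.000000e-04]
-x end [168.9815   0.5017  -0.2276]
foot [ 1.701582e+02  5.300000e-01 -3.040000e-02]
scoop sides [91.4521  0.5625 -0.2665] [83.4768  0.5107 -0.2665] lip [176.6936   0.5314  -0.2543]
walls [85.6459  0.5627 -0.3072] [91.0731  0.5078 -0.3092]
scene sc lip [179.2482   0.54    -0.2541]
```

```bash
cat >> h.py <<'E'
from scipy.spatial.transform import Rotation as Ro
ez=np.array([0,0,1.])
def scoopR(yaw,tip=0):
    """tool R for scoop yaw (deg), tip = mouth up deg"""
    S=Ro.from_euler('ZY',[yaw,-tip],degrees=True).as_matrix()
    return np.c_[-S[:,0],S[:,1],-S[:,2]],S
def units(p,R,s=None):
    s=s or r.sense();R0=s["ee_rot"];d=R0.T@(np.asarray(p)-s["tcp_pos"])/.04
    w=Ro.from_matrix(R0.T@R).as_rotvec(degrees=True)/5
    return np.round(np.r_[d,w],3).tolist()
def st():
    s=r.sense();print("t",round(s["time_s"],2),"tcp",np.round(s["tcp_pos"],4),"F",np.round(s["wrist_force"],1),"w",round(s["gripper_width"],3),"j",np.round(s["joints"],1))
    print(np.round(s["ee_rot"],3).tolist())
E
python3 - <<'E'
from h import *
R,S=scoopR(90)
st();print(units((.50,-.10,.25),R),units((.534,-.346,.18),R))
E
```

```text
t 0.1 tcp [0.2765 0.5599 0.2216] F [-0.5  0.1  0.3] w 0.998 j [ 78.5  22.1   0.4  -0.  -68.4 -14.8]
[[0.897, -0.443, -0.001], [-0.443, -0.897, -0.002], [0.0, 0.002, -1.0]]
[12.317, 12.316, -0.686, 0.019, -0.013, 12.74] [15.804, 17.45, 1.075, 0.019, -0.013, 12.74]
```

Call:
move_arm --motion '[1, 1, -0.7, 0, 0, 1, -1, 2, 2, -0.7, 0, 0, 2.2, -1, 12.3, 12.3, -0.7, 0, 0, 12.74, -1, 12.3, 12.3, -0.7, 0, 0, 12.74, -1, 12.3, 12.3, -0.7, 0, 0, 12.74, -1, 12.3, 12.3, -0.7, 0, 0, 12.74, -1, 12.3, 12.3, -0.7, 0, 0, 12.74, -1, 12.3, 12.3, -0.7, 0, 0, 12.74, -1, 12.3, 12.3, -0.7, 0, 0, 12.74, -1, 12.3, 12.3, -0.7, 0, 0, 12.74, -1, 12.3, 12.3, -0.7, 0, 0, 12.74, -1, 12.3, 12.3, -0.7, 0, 0, 12.74, -1, 12.3, 12.3, -0.7, 0, 0, 12.74, -1, 12.3, 12.3, -0.7, 0, 0, 12.74, -1, 12.3, 12.3, -0.7, 0, 0, 12.74, -1, 12.3, 12.3, -0.7, 0, 0, 12.74, -1, 12.3, 12.3, -0.7, 0, 0, 12.74, -1, 12.3, 12.3, -0.7, 0, 0, 12.74, -1, 15.8, 17.45, 0, 0, 0, 12.74, -1, 15.8, 17.45, 0.5, 0, 0, 12.74, -1]'

```text
time_s: 1.77
tcp_pos: [0.5117, -0.1808, 0.2383]
ee_rot: [[0.003, -1.0, 0.001], [-1.0, -0.003, -0.002], [0.002, -0.001, -1.0]]
wrist_force: [0.7, 0.1, -0.2]
gripper_width: 0.999
```

Run:
```python
from h import *
R,S=scoopR(90)
st();print(units((.534,-.346,.15),R),units((.534,-.346,.069),R))
```

```text
t 1.77 tcp [ 0.5117 -0.1808  0.2383] F [ 0.7  0.1 -0.2] w 0.999 j [ -2.3  13.3  -9.9   0.1 -66.8   2.4]
[[0.003, -1.0, 0.001], [-1.0, -0.003, -0.002], [0.002, -0.001, -1.0]]
[4.129, -0.542, 2.215, -0.016, -0.022, 0.037] [4.125, -0.539, 4.24, -0.016, -0.022, 0.037]
```

Call:
move_arm --motion '[1, -0.14, 0.6, 0, 0, 0, -1, 2, -0.28, 1.2, 0, 0, 0, -1, 3, -0.4, 1.8, 0, 0, 0, -1, 3.7, -0.5, 2.2, 0, 0, 0.04, -1, 4.13, -0.54, 2.6, 0, 0, 0.04, -1, 4.13, -0.54, 2.9, 0, 0, 0.04, -1, 4.13, -0.54, 2.9, 0, 0, 0.04, -1, 4.13, -0.54, 2.9, 0, 0, 0.04, -1]'

```text
time_s: 2.43
tcp_pos: [0.5333, -0.3457, 0.1215]
ee_rot: [[-0.0, -1.0, -0.001], [-1.0, 0.0, -0.001], [0.001, 0.001, -1.0]]
wrist_force: [-0.1, 0.0, -0.2]
gripper_width: 1.003
```

Run:
```python
from h import *
R,S=scoopR(90)
st();print(units((.534,-.346,.069),R))
a=imaging.capture("scene");cv2.imwrite("pics/s1.png",cv2.resize(a[200:350,230:400],None,fx=4,fy=4,interpolation=cv2.INTER_CUBIC))
a=imaging.capture("top");cv2.imwrite("pics/t1.png",cv2.resize(a[165:305,250:450],None,fx=4,fy=4,interpolation=cv2.INTER_CUBIC))
```

```text
t 2.43 tcp [ 0.5333 -0.3457  0.1215] F [-0.1  0.  -0.2] w 1.003 j [-18.4  27.8  -5.7   0.1 -56.6  18.3]
[[-0.0, -1.0, -0.001], [-1.0, 0.0, -0.001], [0.001, 0.001, -1.0]]
[0.006, -0.018, 1.313, 0.014, -0.011, -0.004]
```

View pics/s1.png

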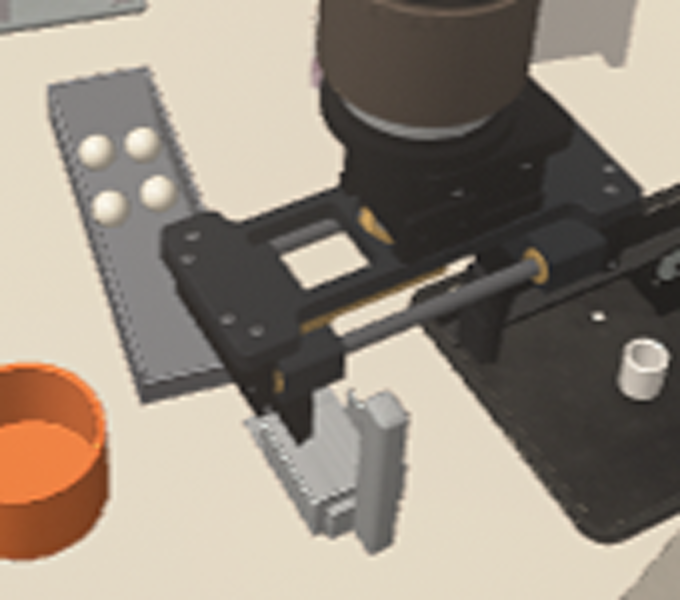

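View pics/t1.png

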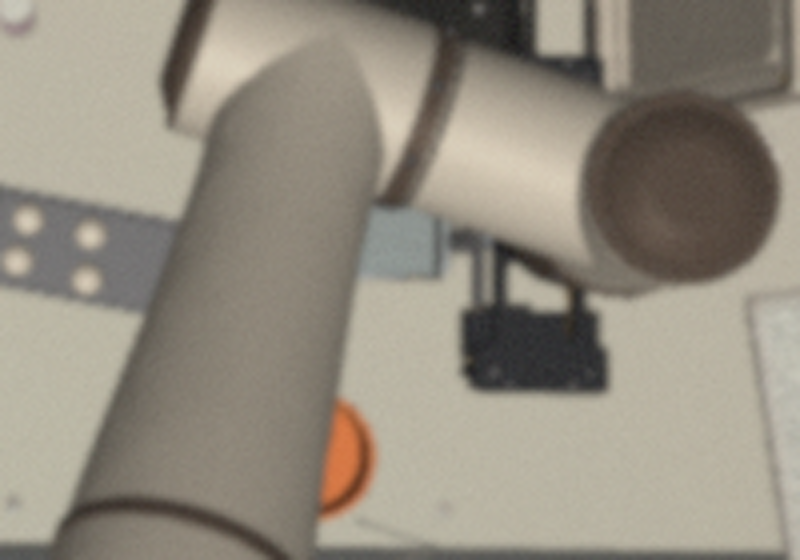

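Call:
move_arm --motion '[0, -0.02, 0.35, 0, 0, 0, -1, 0, -0.02, 0.7, 0, 0, 0, -1, 0, -0.02, 1.0, 0, 0, 0, -1, 0, -0.02, 1.25, 0, 0, 0, -1, 0, -0.02, 1.31, 0, 0, 0, -1, 0, -0.02, 1.31, 0, 0, 0, -1, 0, -0.02, 1.31, 0, 0, 0, 0.3, 0, -0.02, 1.31, 0, 0, 0, 0.6, 0, -0.02, 1.31, 0, 0, 0, 1, 0, -0.02, 1.31, 0, 0, 0, 1, 0, -0.02, 1.31, 0, 0, 0, 1, 0, -0.02, 1.31, 0, 0, 0, 1, 0, -0.02, 1.31, 0, 0, 0, 1, 0, -0.02, 1.31, 0, 0, 0, 1, 0, -0.02, 1.31, 0, 0, 0, 1, 0, -0.02, 1.31, 0, 0, 0, 1]'

```text
time_s: 3.87
tcp_pos: [0.5356, -0.3457, 0.0714]
ee_rot: [[0.001, -1.0, 0.003], [-1.0, -0.001, -0.003], [0.003, -0.003, -1.0]]
wrist_force: [-0.8, -0.5, -0.1]
gripper_width: 0.328
```

Run:
```python
from h import *
st()
```

```text
t 3.87 tcp [ 0.5356 -0.3457  0.0714] F [-0.8 -0.5 -0.1] w 0.328 j [-18.3  30.9  -8.6   0.1 -50.4  18.3]
[[0.001, -1.0, 0.003], [-1.0, -0.001, -0.003], [0.003, -0.003, -1.0]]
```

Call:
move_arm --motion '[0, 0, 0, 0, 0, 0, 1, 0, 0, 0, 0, 0, 0, 1, 0, 0, 0, 0, 0, 0, 1, 0, 0, 0, 0, 0, 0, 1, 0, 0, 0, 0, 0, 0, 1]'

```text
time_s: 4.28
tcp_pos: [0.5355, -0.3456, 0.0712]
ee_rot: [[0.001, -1.0, 0.003], [-1.0, -0.001, -0.003], [0.003, -0.003, -1.0]]
wrist_force: [-0.9, -0.8, -0.9]
gripper_width: 0.183
```

Run:
```python
from h import *
st()
R,S=scoopR(90);print(units((.534,-.346,.11),R))
```

```text
t 4.28 tcp [ 0.5355 -0.3456  0.0712] F [-0.9 -0.8 -0.9] w 0.183 j [-18.3  30.9  -8.6   0.1 -50.4  18.3]
[[0.001, -1.0, 0.003], [-1.0, -0.001, -0.003], [0.003, -0.003, -1.0]]
[0.012, 0.035, -0.969, -0.029, -0.029, 0.013]
```

```bash
cat >> h.py <<'E'
TY=79.35;tx=np.array([np.cos(np.radians(TY)),np.sin(np.radians(TY))]);ty=np.array([-tx[1],tx[0]])
LAT=(ty@[.556,-.1]+ty@[.4886,-.1023])/2; AL=-.0215
def tray(x,y=0): return (AL+x)*tx+(LAT+y)*ty
TS=np.array([-.050,0,.0712])  # TCP in scoop frame
def tcp_for(orig,yaw,tip=0,ts=None):
    R,S=scoopR(yaw,tip); return np.asarray(orig)+S@(TS if ts is None else ts),R
def go(orig,yaw,tip=0,**k):
    p,R=tcp_for(orig,yaw,tip); print(np.round(p,4),units(p,R,**k))
E
python3 - <<'E'
from h import *
print(AL,LAT,tray(.09),tray(0)); go((*tray(-.04),.05),TY)
E
```

```text
-0.0215 -0.531996529447385 [ 0.53549202 -0.03099773] [ 0.5188592  -0.11944743]
[ 0.5022 -0.2079  0.1212] [-3.441, 0.825, -1.26, -0.032, -0.026, 2.143]
```

Call:
move_arm --motion '[0, 0, -0.3, 0, 0, 0, 1, 0, 0, -0.7, 0, 0, 0, 1, 0, 0, -1.1, 0, 0, 0, 1, -0.1, 0, -1.27, 0, 0, 0.1, 1, -0.5, 0.1, -1.27, 0, 0, 0.4, 1, -1, 0.25, -1.27, 0, 0, 0.8, 1, -1.5, 0.37, -1.27, 0, 0, 1.1, 1, -2, 0.5, -1.27, 0, 0, 1.4, 1, -2.5, 0.6, -1.27, 0, 0, 1.7, 1, -3, 0.72, -1.27, -0.03, -0.03, 2, 1, -3.3, 0.8, -1.27, -0.03, -0.03, 2.14, 1, -3.44, 0.825, -1.27, -0.03, -0.03, 2.14, 1, -3.44, 0.825, -1.27, -0.03, -0.03, 2.14, 1, -3.44, 0.825, -1.27, -0.03, -0.03, 2.14, 1]'

```text
time_s: 5.45
tcp_pos: [0.5026, -0.208, 0.122]
ee_rot: [[-0.184, -0.983, 0.001], [-0.983, 0.184, 0.0], [-0.0, -0.001, -1.0]]
wrist_force: [0.2, -0.3, -1.3]
gripper_width: 0.185
```

Run:
```python
from h import *
st(); go((*tray(-.04),.05),TY);go((*tray(-.04),.005),TY)
a=imaging.capture("scene");cv2.imwrite("pics/s2f.png",a);cv2.imwrite("pics/s2.png",cv2.resize(a[200:320,210:350],None,fx=5,fy=5,interpolation=cv2.INTER_CUBIC))
a=imaging.capture("top");cv2.imwrite("pics/t2f.png",a);cv2.imwrite("pics/t2.png",cv2.resize(a[165:305,200:400],None,fx=4,fy=4,interpolation=cv2.INTER_CUBIC))
```

```text
t 5.45 tcp [ 0.5026 -0.208   0.122 ] F [ 0.2 -0.3 -1.3] w 0.185 j [ -5.4  19.7 -19.   -0.  -51.2  -5.2]
[[-0.184, -0.983, 0.001], [-0.983, 0.184, 0.0], [-0.0, -0.001, -1.0]]
[ 0.5022 -0.2079  0.1212] [-0.001, 0.008, 0.019, -0.01, 0.002, 0.011]
[ 0.5022 -0.2079  0.0762] [-0.0, 0.009, 1.144, -0.01, 0.002, 0.011]
```

View pics/s2.png

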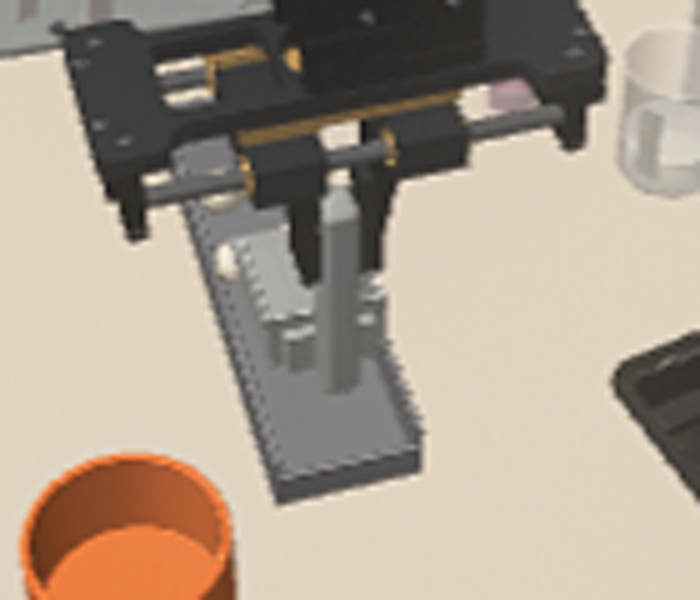

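View pics/t2.png

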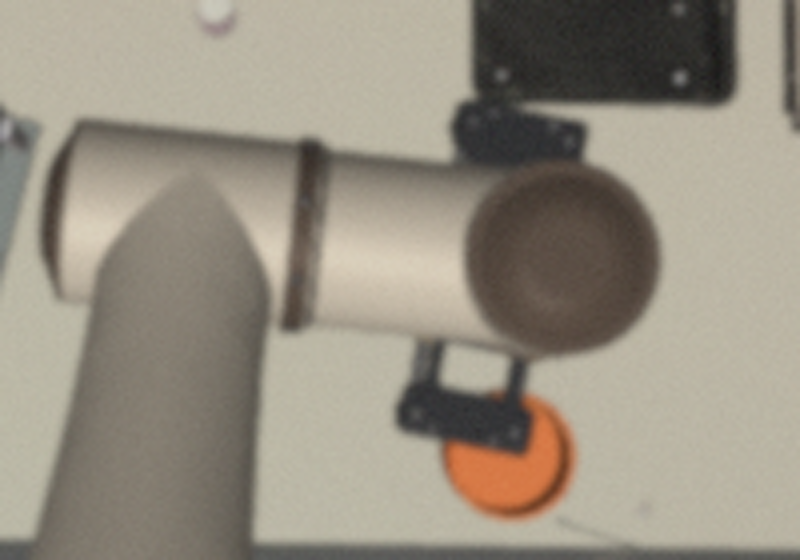

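Run:
```python
from h import *
s=r.sense();S=scoopR(TY)[1];o=s["tcp_pos"]-S@TS
c=cv2.imread("pics/s2.png")
for p in [(-60,8,0),(-60,-8,0),(-60,8,106),(-60,-8,106),(-40,8,106),(-40,-8,106),(20,26,24),(-36,26,30),(-36,-26,30),(-36,26,0),(41,26,0)]:
    q=(proj("scene",o+S@(np.array(p)/1000.))-[210,200]+.5)*5-.5; cv2.drawMarker(c,tuple(int(v) for v in np.round(q)),(0,0,255),0,9,1)
for P in [(-.11,.033,.018),(-.11,-.033,.018),(-.05,.033,.03),(-.05,-.033,.03)]:
    q=(proj("scene",[*tray(P[0],P[1]),P[2]])-[210,200]+.5)*5-.5; cv2.drawMarker(c,tuple(int(v) for v in np.round(q)),(0,255,0),0,9,1)
cv2.imwrite("pics/s2m.png",c)
```

```text
(no output)
```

View pics/s2m.png

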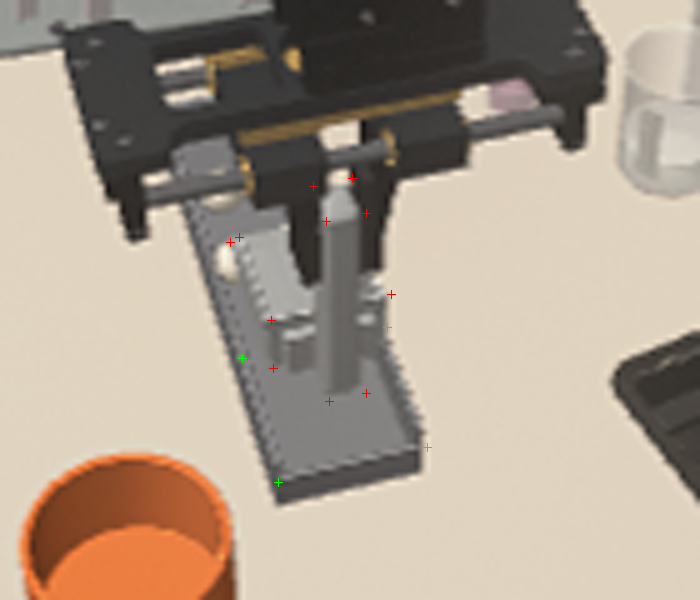

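Call:
move_arm --motion '[0, 0, 0.25, 0, 0, 0, 1, 0, 0, 0.5, 0, 0, 0, 1, 0, 0.01, 0.75, 0, 0, 0, 1, 0, 0.01, 0.95, 0, 0, 0, 1, 0, 0.01, 1.08, 0, 0, 0, 1, 0, 0.01, 1.13, 0, 0, 0, 1, 0, 0.01, 1.13, 0, 0, 0, 1, 0, 0.01, 1.13, 0, 0, 0, 1]'

```text
time_s: 6.22
tcp_pos: [0.5025, -0.2085, 0.0765]
ee_rot: [[-0.185, -0.983, 0.001], [-0.983, 0.185, -0.0], [-0.0, -0.001, -1.0]]
wrist_force: [-0.2, -0.0, -1.2]
gripper_width: 0.18
```

Run:
```python
from h import *
st(); go((*tray(-.04),.005),TY);go((*tray(.049),.005),TY)
a=imaging.capture("scene");cv2.imwrite("pics/s3.png",cv2.resize(a[200:320,210:350],None,fx=5,fy=5,interpolation=cv2.INTER_CUBIC))
```

```text
t 6.22 tcp [ 0.5025 -0.2085  0.0765] F [-0.2 -0.  -1.2] w 0.18 j [ -5.5  23.  -21.9  -0.  -45.1  -5.2]
[[-0.185, -0.983, 0.001], [-0.983, 0.185, -0.0], [-0.0, -0.001, -1.0]]
[ 0.5022 -0.2079  0.0762] [-0.013, 0.009, 0.008, -0.013, 0.002, -0.002]
[ 0.5187 -0.1204  0.0762] [-2.238, 0.009, 0.008, -0.013, 0.002, -0.002]
```

View pics/s3.png

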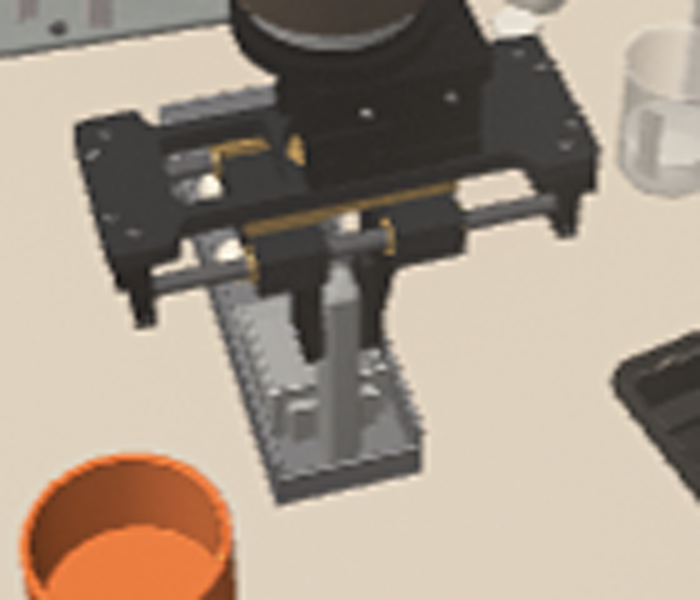

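Call:
move_arm --motion '[-0.1, 0.01, 0, 0, 0, 0, 1, -0.25, 0.01, 0, 0, 0, 0, 1, -0.42, 0.01, 0, 0, 0, 0, 1, -0.6, 0.01, 0, 0, 0, 0, 1, -0.78, 0.01, 0, 0, 0, 0, 1, -0.96, 0.01, 0, 0, 0, 0, 1, -1.14, 0.01, 0, 0, 0, 0, 1, -1.32, 0.01, 0, 0, 0, 0, 1, -1.5, 0.01, 0, 0, 0, 0, 1, -1.68, 0.01, 0, 0, 0, 0, 1, -1.86, 0.01, 0, 0, 0, 0, 1, -2.02, 0.01, 0, 0, 0, 0, 1, -2.15, 0.01, 0, 0, 0, 0, 1, -2.21, 0.01, 0, 0, 0, 0, 1, -2.21, 0.01, 0, 0, 0, 0, 1, -2.21, 0.01, 0, 0, 0, 0, 1, -2.21, 0.01, 0, 0, 0, 0, 1, -2.21, 0.01, 0, 0, 0, 0, 1]'

```text
time_s: 7.77
tcp_pos: [0.5182, -0.1217, 0.0766]
ee_rot: [[-0.186, -0.983, 0.001], [-0.983, 0.186, 0.0], [-0.0, -0.001, -1.0]]
wrist_force: [-0.4, 0.2, -0.8]
gripper_width: 0.185
```

Run:
```python
from h import *
st(); go((*tray(.048),.005),TY);
a=imaging.capture("scene");cv2.imwrite("pics/s4.png",cv2.resize(a[190:310,210:350],None,fx=5,fy=5,interpolation=cv2.INTER_CUBIC))
a=imaging.capture("top");cv2.imwrite("pics/t4.png",cv2.resize(a[165:305,200:400],None,fx=4,fy=4,interpolation=cv2.INTER_CUBIC))
```

```text
t 7.77 tcp [ 0.5182 -0.1217  0.0766] F [-0.4  0.2 -0.8] w 0.185 j [  4.3  22.  -23.5  -0.  -44.4 -14.9]
[[-0.186, -0.983, 0.001], [-0.983, 0.186, 0.0], [-0.0, -0.001, -1.0]]
[ 0.5185 -0.1214  0.0762] [-0.008, -0.007, 0.01, -0.009, 0.003, -0.008]
```

View pics/s4.png

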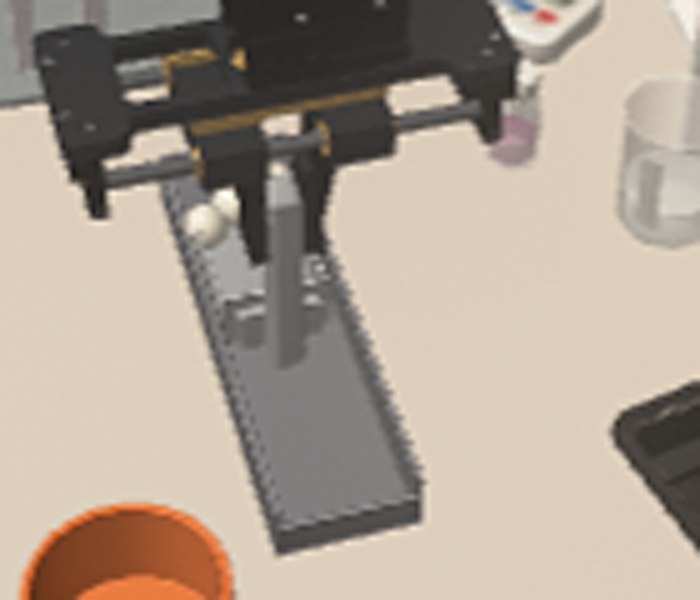

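View pics/t4.png

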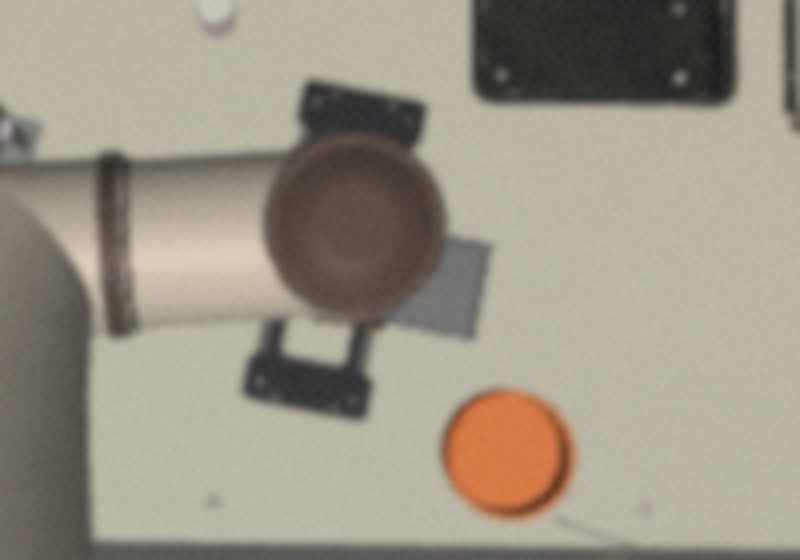

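Run:
```python
from h import *
def trc(P): return np.round([(tx@P[:2]-AL)*1000,(ty@P[:2]-LAT)*1000],1)
for c in [(206,226),(226,206),(278,167),(262,200)]:
    q=((c[0]+.5)/5-.5+210,(c[1]+.5)/5-.5+190)
    for z in (.015,.0185): print(c,z,trc(ray("scene",*q,z)))
```

```text
(206, 226) 0.015 [81.5 19.5]
(206, 226) 0.0185 [77.9 20.2]
(226, 206) 0.015 [92.6  6.8]
(226, 206) 0.0185 [88.9  7.5]
(278, 167) 0.015 [113. -25.]
(278, 167) 0.0185 [109.3 -24.1]
(262, 200) 0.015 [ 91.8 -11.3]
(262, 200) 0.0185 [ 88.1 -10.5]
```

Run:
```python
from h import *
def pt(tip,x=.048,z=.0055):
    piv=np.array([*tray(x-.06),z]);S=scoopR(TY,tip)[1];o=piv-S@np.array([-.06,0,0]);p,R=tcp_for(o,TY,tip);print(tip,np.round(p,4),units(p,R))
for t in (5,10,15,18):pt(t)
pt(18,.040,.009)
```

```text
5 [ 0.5173 -0.1275  0.0773] [0.149, -0.005, -0.017, -0.011, -0.997, -0.007]
10 [ 0.5162 -0.1337  0.0774] [0.306, -0.005, -0.018, -0.011, -1.997, -0.006]
15 [ 0.515  -0.1399  0.0769] [0.462, -0.005, -0.006, -0.012, -2.997, -0.006]
18 [ 0.5143 -0.1435  0.0763] [0.555, -0.005, 0.008, -0.012, -3.597, -0.005]
18 [ 0.5129 -0.1514  0.0798] [0.755, -0.005, -0.08, -0.012, -3.597, -0.005]
```

Call:
move_arm --motion '[0.05, -0.005, 0, 0, -0.3, 0, 1, 0.1, -0.005, -0.01, 0, -0.65, 0, 1, 0.15, -0.005, -0.017, 0, -1, 0, 1, 0.2, -0.005, -0.018, 0, -1.35, 0, 1, 0.26, -0.005, -0.018, 0, -1.7, 0, 1, 0.306, -0.005, -0.018, 0, -2, 0, 1, 0.36, -0.005, -0.015, 0, -2.35, 0, 1, 0.41, -0.005, -0.01, 0, -2.7, 0, 1, 0.462, -0.005, -0.006, 0, -3, 0, 1, 0.51, -0.005, 0, 0, -3.3, 0, 1, 0.555, -0.005, 0.005, 0, -3.6, 0, 1, 0.555, -0.005, 0.005, 0, -3.6, 0, 1, 0.555, -0.005, 0.005, 0, -3.6, 0, 1, 0.555, -0.005, 0.005, 0, -3.6, 0, 1, 0.555, -0.005, 0.005, 0, -3.6, 0, 1, 0.555, -0.005, 0.005, 0, -3.6, 0, 1]'

```text
time_s: 9.2
tcp_pos: [0.5145, -0.1432, 0.0766]
ee_rot: [[-0.175, -0.983, 0.058], [-0.935, 0.185, 0.303], [-0.309, -0.001, -0.951]]
wrist_force: [0.1, -0.6, -2.1]
gripper_width: 0.181
```

Run:
```python
from h import *
st()
a=imaging.capture("scene");cv2.imwrite("pics/s5.png",cv2.resize(a[190:310,210:350],None,fx=5,fy=5,interpolation=cv2.INTER_CUBIC))
```

```text
t 9.2 tcp [ 0.5145 -0.1432  0.0766] F [ 0.1 -0.6 -2.1] w 0.181 j [ -9.8  24.4 -13.4 -22.4 -54.   12.8]
[[-0.175, -0.983, 0.058], [-0.935, 0.185, 0.303], [-0.309, -0.001, -0.951]]
```

View pics/s5.png

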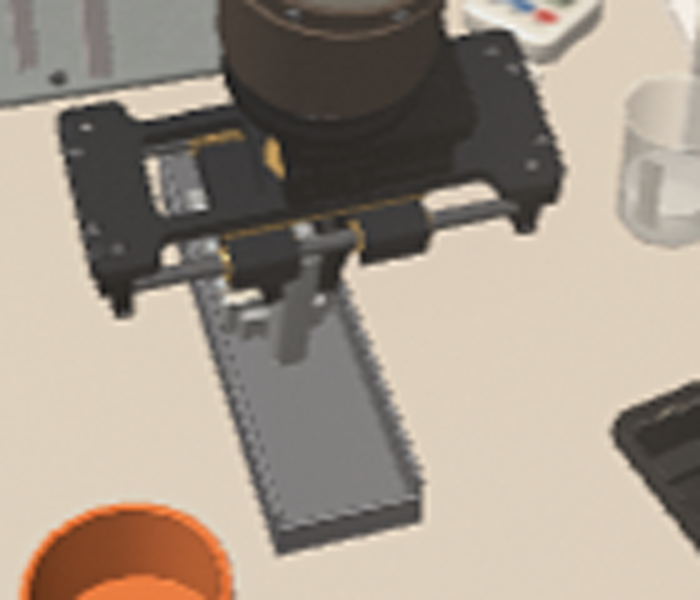

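Run:
```python
from h import *
s=r.sense();print(units(s["tcp_pos"]+[0,0,.08],scoopR(TY,18)[0]))
```

```text
[-0.618, -0.003, -1.902, -0.014, 0.0, 0.006]
```

Call:
move_arm --motion '[-0.03, 0, -0.1, 0, 0, 0, 1, -0.1, 0, -0.3, 0, 0, 0, 1, -0.17, 0, -0.52, 0, 0, 0, 1, -0.25, 0, -0.77, 0, 0, 0, 1, -0.33, 0, -1.02, 0, 0, 0, 1, -0.41, 0, -1.27, 0, 0, 0, 1, -0.49, 0, -1.5, 0, 0, 0, 1, -0.56, 0, -1.7, 0, 0, 0, 1, -0.6, 0, -1.85, 0, 0, 0, 1, -0.62, 0, -1.9, 0, 0, 0, 1, -0.62, 0, -1.9, 0, 0, 0, 1, -0.62, 0, -1.9, 0, 0, 0, 1]'

```text
time_s: 10.25
tcp_pos: [0.5141, -0.1429, 0.1562]
ee_rot: [[-0.176, -0.983, 0.058], [-0.935, 0.185, 0.304], [-0.309, -0.001, -0.951]]
wrist_force: [0.0, 0.4, -1.1]
gripper_width: 0.178
```

Run:
```python
from h import *
st()
a=imaging.capture("scene");cv2.imwrite("pics/s6.png",cv2.resize(a[130:310,190:350],None,fx=3.8,fy=3.3,interpolation=cv2.INTER_CUBIC))
a=imaging.capture("top");cv2.imwrite("pics/t6.png",cv2.resize(a[165:305,200:400],None,fx=4,fy=4,interpolation=cv2.INTER_CUBIC))
```

```text
t 10.25 tcp [ 0.5141 -0.1429  0.1562] F [ 0.   0.4 -1.1] w 0.178 j [ -9.6  18.9  -9.2 -20.3 -63.1   8.4]
[[-0.176, -0.983, 0.058], [-0.935, 0.185, 0.304], [-0.309, -0.001, -0.951]]
```

View pics/s6.png

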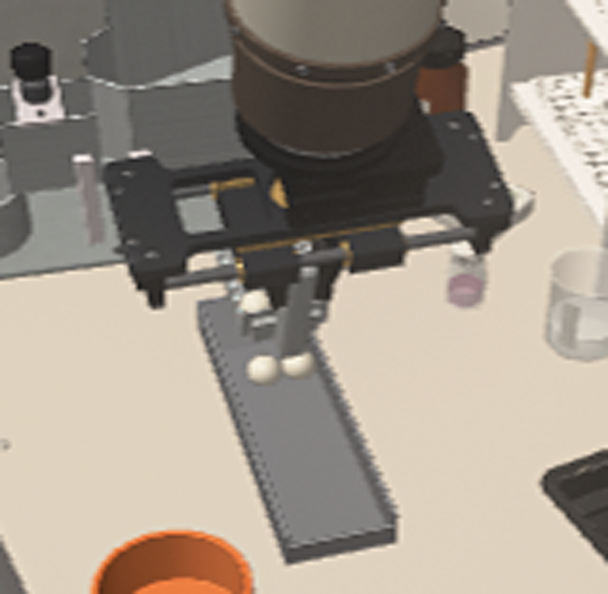

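View pics/t6.png

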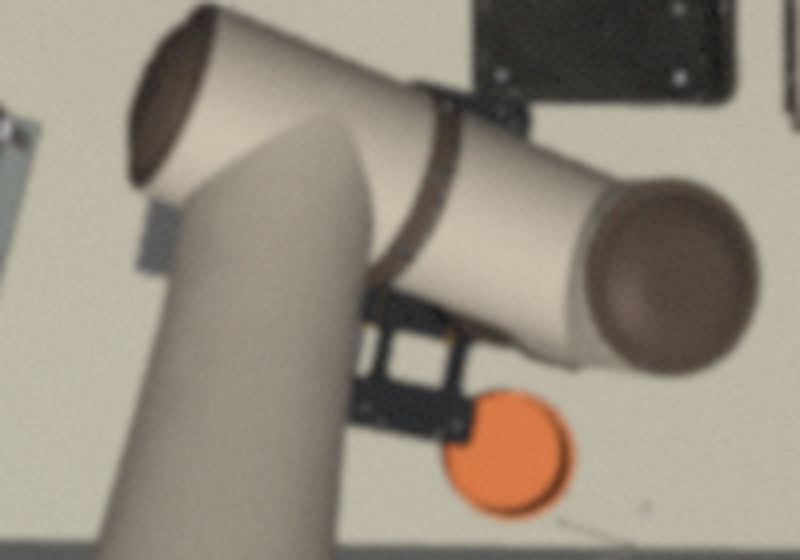

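Run:
```python
from h import *
def trc(P): return np.round([(tx@P[:2]-AL)*1000,(ty@P[:2]-LAT)*1000],1)
for q in [(258.9,241.8),(267.9,240),(257.3,221)]: print(trc(ray("scene",*q,.015)))
go((*tray(-.04),.06),TY)
```

```text
[52.5  6.3]
[ 52.4 -16. ]
[125.9  -7.7]
[ 0.5022 -0.2079  0.1312] [1.76, -0.012, 0.074, 0.003, 3.602, -0.0]
```

Call:
move_arm --motion '[0.15, 0, 0, 0, 0, 0, 1, 0.4, 0, 0, 0, 0, 0, 1, 0.7, 0, 0, 0, 0, 0, 1, 1, 0, 0, 0, 0, 0, 1, 1.3, 0, 0, 0, 0, 0, 1, 1.55, 0, 0, 0, 0, 0, 1, 1.7, 0, 0, 0, 0, 0, 1, 1.76, 0, 0, 0, 0, 0, 1]'

```text
time_s: 11.02
tcp_pos: [0.5011, -0.21, 0.1333]
ee_rot: [[-0.178, -0.982, 0.057], [-0.934, 0.186, 0.304], [-0.309, 0.001, -0.951]]
wrist_force: [0.6, 0.1, -1.4]
gripper_width: 0.178
```

Run:
```python
from h import *
st()
a=imaging.capture("scene");cv2.imwrite("pics/s7.png",cv2.resize(a[170:320,200:350],None,fx=4,fy=4,interpolation=cv2.INTER_CUBIC))
go((*tray(-.04),.035),TY,5)
go((*tray(-.04),.0055),TY,0)
```

```text
t 11.02 tcp [ 0.5011 -0.21    0.1333] F [ 0.6  0.1 -1.4] w 0.178 j [-16.8  22.2  -7.9 -20.1 -63.4  15.7]
[[-0.178, -0.982, 0.057], [-0.934, 0.186, 0.304], [-0.309, 0.001, -0.951]]
[ 0.5011 -0.2138  0.1016] [0.34, -0.017, 0.728, 0.008, 2.602, -0.019]
[ 0.5022 -0.2079  0.0767] [0.39, -0.018, 1.366, 0.009, 3.602, -0.019]
```

View pics/s7.png

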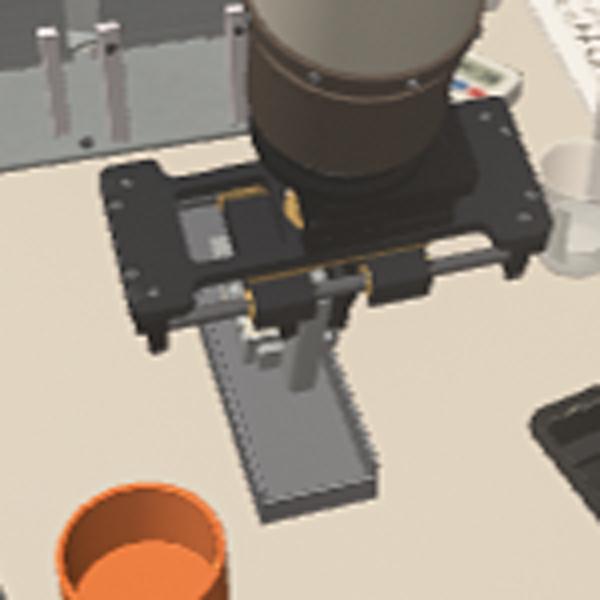

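Run:
```python
from h import *
a=imaging.capture("top");cv2.imwrite("pics/t7.png",cv2.resize(a[165:305,200:400],None,fx=4,fy=4,interpolation=cv2.INTER_CUBIC))
s=r.sense();S=scoopR(TY,18)[1];o=s["tcp_pos"]-S@TS;print(o,"lip",o+S@[.041,0,0],"rear",o+S@[-.06,0,0])
```

```text
[ 0.5142743  -0.1408437   0.08153968] lip [ 0.52148062 -0.10252206  0.09420937] rear [ 0.50372847 -0.19692414  0.06299866]
```

View pics/t7.png

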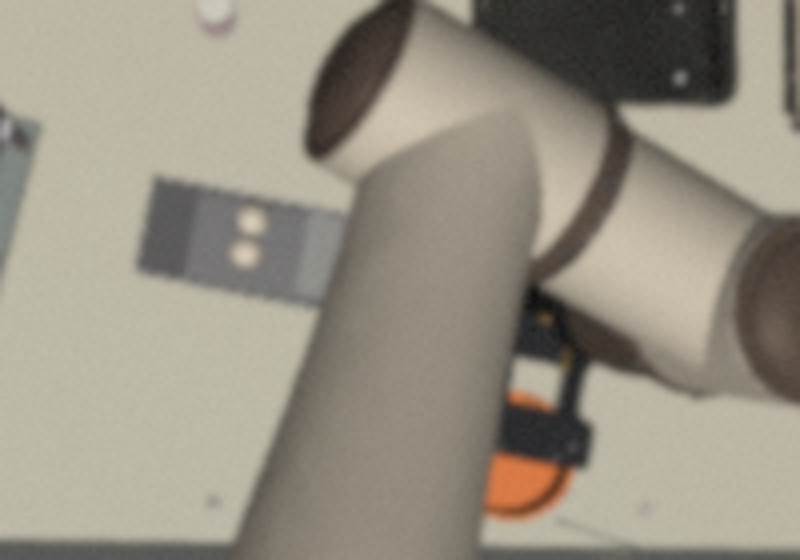

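Run:
```python
from h import *
a=cv2.imread("pics/s7.png");cv2.imwrite("pics/s7z.png",cv2.resize(a[270:400,190:360],None,fx=4.4,fy=4.4,interpolation=cv2.INTER_CUBIC))
a=cv2.imread("pics/s6.png");cv2.imwrite("pics/s6z.png",cv2.resize(a[260:390,190:360],None,fx=4.4,fy=4.4,interpolation=cv2.INTER_CUBIC))
```

```text
(no output)
```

View pics/s7z.png

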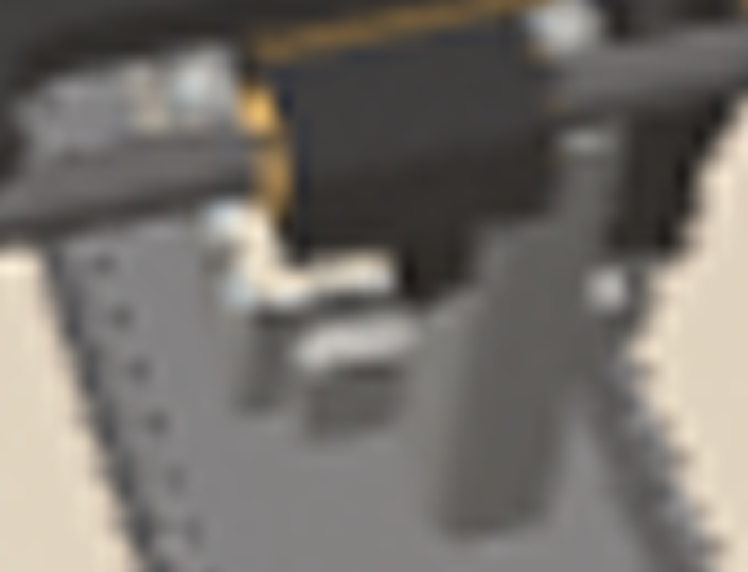

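View pics/s6z.png

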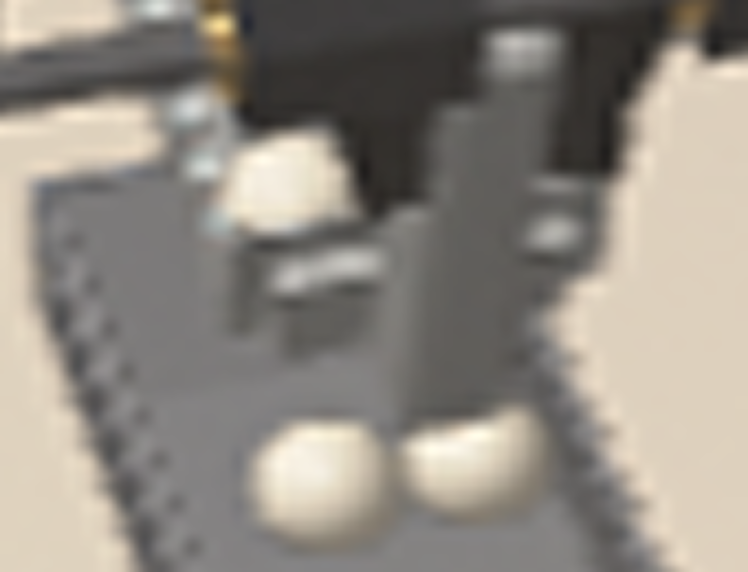

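```bash
cat >> h.py <<'E'
CY=-13.45;cx=np.array([np.cos(np.radians(CY)),np.sin(np.radians(CY)),0]);cy=np.array([-cx[1],cx[0],0]);CO=np.array([.4918,.158,0])
def chg(x,y,z): return CO+cx*x+cy*y+ez*z
HY=90+CY
def lip(P,tip,yaw=HY,s=None):
    S=scoopR(yaw,tip)[1];o=np.asarray(P)-S@np.array([.041,0,0]);p,R=tcp_for(o,yaw,tip);u=units(p,R,s);print(tip,np.round(p,4),u);return u
E
python3 - <<'E'
from h import *
print("hopper",chg(.079,0,.16),"knob",chg(-.025,0,.1515),"jar",chg(-.087,0,.05))
s=r.sense();print(np.round(s["tcp_pos"],4))
lip(chg(.079,-.14,.20),18);lip(chg(.079,-.02,.19),18)
E
```

```text
hopper [0.56863329 0.13962486 0.16      ] knob [0.46748567 0.16381492 0.1515    ] jar [0.40718613 0.17823591 0.05      ]
[ 0.5014 -0.2092  0.1338]
18 [ 0.5108 -0.1021  0.2396] [-3.361, 0.268, -1.688, 0.176, 0.004, 0.52]
18 [0.5387 0.0146 0.2296] [-6.134, 0.124, -0.523, 0.176, 0.004, 0.52]
```

Call:
move_arm --motion '[-0.1, 0, -0.05, 0, 0, 0, 1, -0.3, 0.02, -0.2, 0.02, 0, 0.05, 1, -0.65, 0.05, -0.4, 0.04, 0, 0.1, 1, -1.05, 0.08, -0.65, 0.06, 0, 0.16, 1, -1.5, 0.12, -0.9, 0.08, 0, 0.22, 1, -1.95, 0.16, -1.15, 0.1, 0, 0.3, 1, -2.4, 0.2, -1.35, 0.12, 0, 0.38, 1, -2.9, 0.24, -1.55, 0.15, 0, 0.45, 1, -3.36, 0.27, -1.69, 0.176, 0, 0.52, 1, -3.8, 0.25, -1.5, 0.176, 0, 0.52, 1, -4.25, 0.22, -1.32, 0.176, 0, 0.52, 1, -4.7, 0.2, -1.13, 0.176, 0, 0.52, 1, -5.15, 0.18, -0.94, 0.176, 0, 0.52, 1, -5.55, 0.15, -0.77, 0.176, 0, 0.52, 1, -5.85, 0.14, -0.64, 0.176, 0, 0.52, 1, -6.05, 0.13, -0.56, 0.176, 0, 0.52, 1, -6.13, 0.12, -0.52, 0.176, 0, 0.52, 1, -6.13, 0.12, -0.52, 0.176, 0, 0.52, 1, -6.13, 0.12, -0.52, 0.176, 0, 0.52, 1]'

```text
time_s: 12.7
tcp_pos: [0.5388, 0.0142, 0.2295]
ee_rot: [[-0.221, -0.973, 0.072], [-0.925, 0.233, 0.301], [-0.309, 0.0, -0.951]]
wrist_force: [-0.3, -0.2, -2.9]
gripper_width: 0.179
```

Run:
```python
from h import *
st()
a=imaging.capture("scene");cv2.imwrite("pics/s8.png",cv2.resize(a[60:300,150:350],None,fx=2.5,fy=2.5,interpolation=cv2.INTER_CUBIC))
a=imaging.capture("top");cv2.imwrite("pics/t8.png",cv2.resize(a[165:305,130:330],None,fx=4,fy=4,interpolation=cv2.INTER_CUBIC))
s=r.sense()
for t,z in ((18,.19),(9,.187),(0,.185),(-9,.182),(-18,.179),(-27,.176),(-36,.172),(-42,.17)): lip(chg(.079,-.02,z),t,s=s)
```

```text
t 12.7 tcp [0.5388 0.0142 0.2295] F [-0.3 -0.2 -2.9] w 0.179 j [  8.3  12.4  -7.5 -18.6 -64.5 -14.5]
[[-0.221, -0.973, 0.072], [-0.925, 0.233, 0.301], [-0.309, 0.0, -0.951]]
18 [0.5387 0.0146 0.2296] [-0.019, 0.007, 0.003, -0.002, 0.001, -0.01]
9 [0.5405 0.0219 0.2431] [-0.303, 0.007, -0.259, -0.001, 1.801, -0.01]
0 [0.5428 0.0317 0.2562] [-0.642, 0.007, -0.494, -0.001, 3.601, -0.01]
-9 [0.5457 0.0436 0.2666] [-1.014, 0.007, -0.645, 0.0, 5.401, -0.01]
-18 [0.549  0.0574 0.2748] [-1.415, 0.008, -0.732, 0.001, 7.201, -0.01]
-27 [0.5526 0.0728 0.2808] [-1.836, 0.008, -0.751, 0.002, 9.001, -0.01]
-36 [0.5566 0.0893 0.2831] [-2.258, 0.008, -0.675, 0.003, 10.801, -0.01]
-42 [0.5593 0.1007 0.2838] [-2.544, 0.009, -0.601, 0.003, 12.001, -0.01]
```

View pics/s8.png

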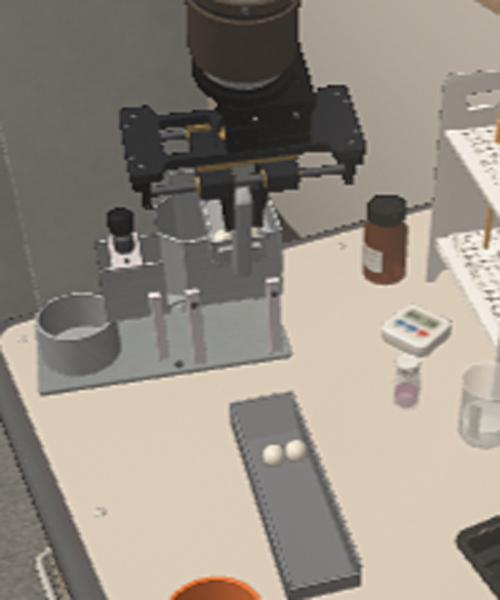

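View pics/t8.png

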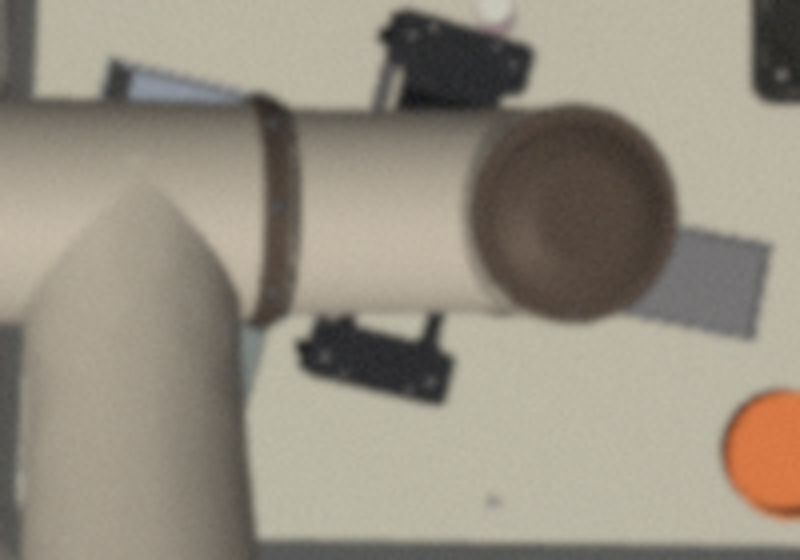

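Call:
move_arm --motion '[-0.1, 0.01, -0.09, 0, 0.6, 0, 1, -0.2, 0.01, -0.175, 0, 1.2, 0, 1, -0.3, 0.01, -0.26, 0, 1.8, 0, 1, -0.41, 0.01, -0.34, 0, 2.4, 0, 1, -0.52, 0.01, -0.42, 0, 3.0, 0, 1, -0.64, 0.01, -0.49, 0, 3.6, 0, 1, -0.76, 0.01, -0.55, 0, 4.2, 0, 1, -0.89, 0.01, -0.6, 0, 4.8, 0, 1, -1.01, 0.01, -0.645, 0, 5.4, 0, 1, -1.15, 0.01, -0.68, 0, 6, 0, 1, -1.28, 0.01, -0.71, 0, 6.6, 0, 1, -1.415, 0.01, -0.73, 0, 7.2, 0, 1, -1.555, 0.01, -0.74, 0, 7.8, 0, 1, -1.695, 0.01, -0.75, 0, 8.4, 0, 1, -1.836, 0.01, -0.75, 0, 9, 0, 1, -1.98, 0.01, -0.725, 0, 9.6, 0, 1, -2.12, 0.01, -0.7, 0, 10.2, 0, 1, -2.258, 0.01, -0.675, 0, 10.8, 0, 1, -2.4, 0.01, -0.64, 0, 11.4, 0, 1, -2.54, 0.01, -0.6, 0, 12, 0, 1]'

```text
time_s: 14.47
tcp_pos: [0.5598, 0.1006, 0.2838]
ee_rot: [[-0.175, -0.972, -0.156], [-0.722, 0.234, -0.651], [0.67, -0.001, -0.743]]
wrist_force: [-0.2, 0.0, -1.3]
gripper_width: 0.184
```

Call:
move_arm --motion '[0, 0, 0, 0, 0, 0, 1, 0, 0, 0, 0, 0, 0, 1, 0, 0, 0, 0, 0, 0, 1, 0, 0, 0, 0, 0, 0, 1, 0, 0, 0, 0, 0, 0, 1]'

```text
time_s: 14.88
tcp_pos: [0.5598, 0.0999, 0.2846]
ee_rot: [[-0.176, -0.972, -0.156], [-0.723, 0.236, -0.65], [0.668, -0.002, -0.744]]
wrist_force: [-0.1, 0.1, -0.7]
gripper_width: 0.179
```

Run:
```python
from h import *
st()
a=imaging.capture("scene");cv2.imwrite("pics/s9.png",cv2.resize(a[60:220,150:350],None,fx=3.75,fy=3.75,interpolation=cv2.INTER_CUBIC))
s=r.sense()
for t,z in ((-42,.19),(0,.20),(0,.22)): lip(chg(.079,-.02-(z>.21)*.14,z),t,s=s)
```

```text
t 14.88 tcp [0.5598 0.0999 0.2846] F [-0.1  0.1 -0.7] w 0.179 j [ 38.6  27.5  -1.7  24.3 -95.5 -57.6]
[[-0.176, -0.972, -0.156], [-0.723, 0.236, -0.65], [0.668, -0.002, -0.744]]
-42 [0.5593 0.1007 0.3038] [0.31, 0.015, -0.369, 0.007, 0.014, -0.039]
0 [0.5428 0.0317 0.2712] [1.086, 0.012, 1.423, -0.007, -8.386, -0.04]
0 [ 0.5103 -0.1045  0.2912] [4.024, 0.0, 3.39, -0.007, -8.386, -0.04]
```

View pics/s9.png

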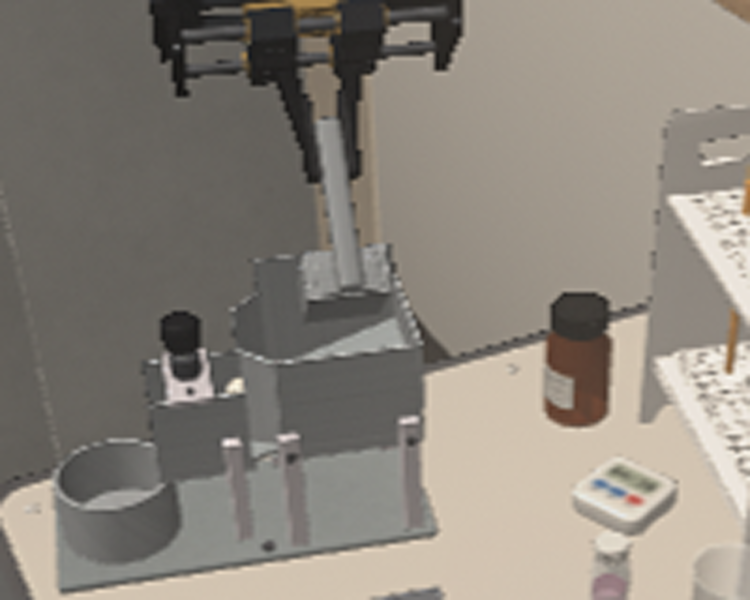

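Call:
move_arm --motion '[0.15, 0, -0.18, 0, 0, 0, 1, 0.31, 0, -0.37, 0, 0, 0, 1, 0.5, 0, 0, 0, -1.2, 0, 1, 0.7, 0, 0.45, 0, -2.5, 0, 1, 0.9, 0, 0.9, 0, -4.5, 0, 1, 1, 0, 1.2, 0, -6.3, 0, 1, 1.2, 0, 1.4, 0, -8, 0, 1, 1.7, 0, 1.75, 0, -8.386, 0, 1, 2.3, 0, 2.2, 0, -8.386, 0, 1, 3, 0, 2.7, 0, -8.386, 0, 1, 3.6, 0, 3.1, 0, -8.386, 0, 1, 4.02, 0, 3.39, 0, -8.386, 0, 1, 4.02, 0, 3.39, 0, -8.386, 0, 1, 4.02, 0, 3.39, 0, -8.386, 0, 1]'

```text
time_s: 16.1
tcp_pos: [0.51, -0.1054, 0.2926]
ee_rot: [[-0.237, -0.971, 0.004], [-0.971, 0.237, -0.001], [-0.0, -0.004, -1.0]]
wrist_force: [-0.2, 0.5, -1.7]
gripper_width: 0.179
```

Run:
```python
from h import *
st()
a=imaging.capture("scene");cv2.imwrite("pics/s10.png",cv2.resize(a[60:220,150:350],None,fx=3.75,fy=3.75,interpolation=cv2.INTER_CUBIC))
a=imaging.capture("top");cv2.imwrite("pics/t10.png",cv2.resize(a[165:305,130:330],None,fx=4,fy=4,interpolation=cv2.INTER_CUBIC))
```

```text
t 16.1 tcp [ 0.51   -0.1054  0.2926] F [-0.2  0.5 -1.7] w 0.179 j [  6.2   9.2  -7.3   0.1 -73.4 -20. ]
[[-0.237, -0.971, 0.004], [-0.971, 0.237, -0.001], [-0.0, -0.004, -1.0]]
```

View pics/s10.png

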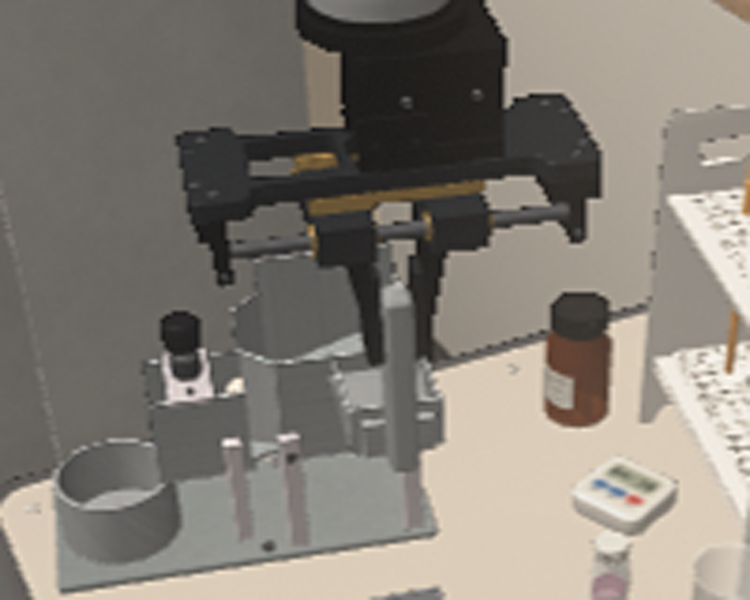

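View pics/t10.png

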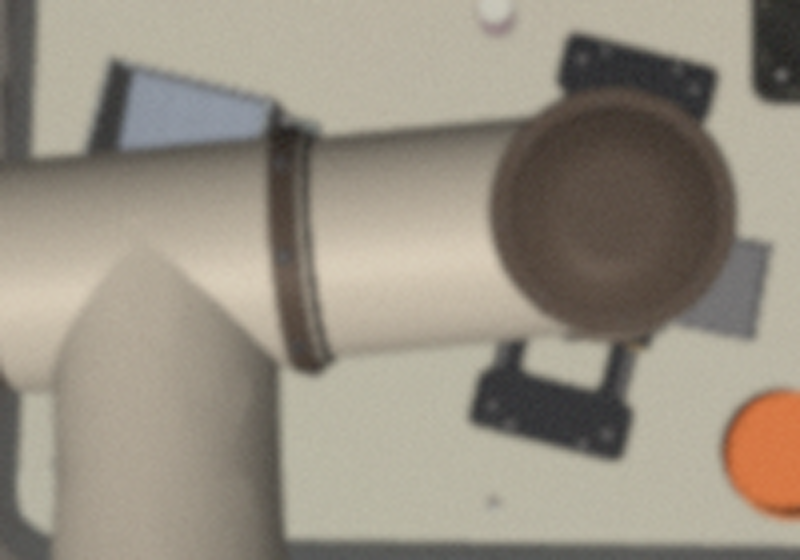

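Run:
```python
from h import *
go((*tray(-.04),.06),TY)
```

```text
[ 0.5022 -0.2079  0.1312] [2.573, -0.403, 4.013, -0.027, 0.001, -0.587]
```

Call:
move_arm --motion '[0.3, -0.05, 0.4, 0, 0, -0.1, 1, 0.7, -0.1, 0.9, 0, 0, -0.2, 1, 1.2, -0.2, 1.5, 0, 0, -0.3, 1, 1.7, -0.27, 2.2, 0, 0, -0.4, 1, 2.2, -0.35, 3, 0, 0, -0.5, 1, 2.5, -0.4, 3.5, 0, 0, -0.58, 1, 2.57, -0.4, 3.85, -0.02, 0, -0.58, 1, 2.57, -0.4, 4.01, -0.02, 0, -0.58, 1, 2.57, -0.4, 4.01, -0.02, 0, -0.58, 1]'

```text
time_s: 16.95
tcp_pos: [0.5016, -0.2068, 0.1296]
ee_rot: [[-0.184, -0.983, -0.003], [-0.983, 0.184, 0.001], [-0.0, 0.003, -1.0]]
wrist_force: [-0.8, 0.7, -1.3]
gripper_width: 0.18
```

Run:
```python
from h import *
st();go((*tray(-.04),.0055),TY)
a=imaging.capture("scene");cv2.imwrite("pics/s11.png",cv2.resize(a[110:310,150:350],None,fx=3,fy=3,interpolation=cv2.INTER_CUBIC))
a=imaging.capture("top");cv2.imwrite("pics/t11.png",cv2.resize(a[165:305,130:330],None,fx=4,fy=4,interpolation=cv2.INTER_CUBIC))
```

```text
t 16.95 tcp [ 0.5016 -0.2068  0.1296] F [-0.8  0.7 -1.3] w 0.18 j [ -5.3  19.2 -18.5  -0.  -52.5  -5.3]
[[-0.184, -0.983, -0.003], [-0.983, 0.184, 0.001], [-0.0, 0.003, -1.0]]
[ 0.5022 -0.2079  0.0767] [0.024, -0.025, 1.324, 0.038, 0.0, 0.004]
```

View pics/s11.png

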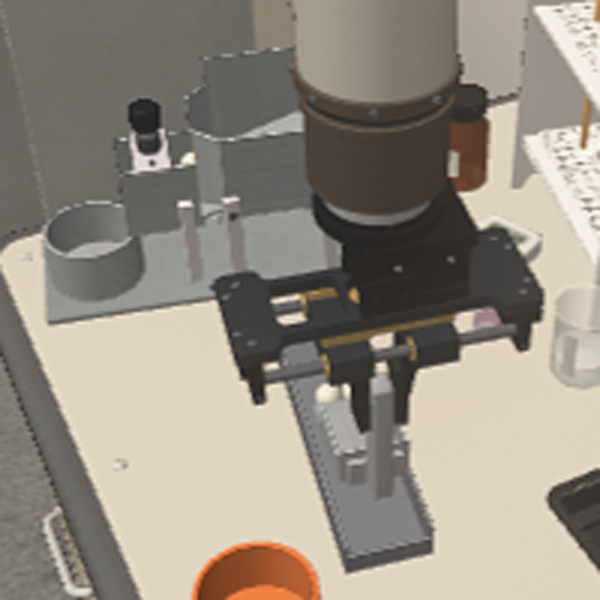

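View pics/t11.png

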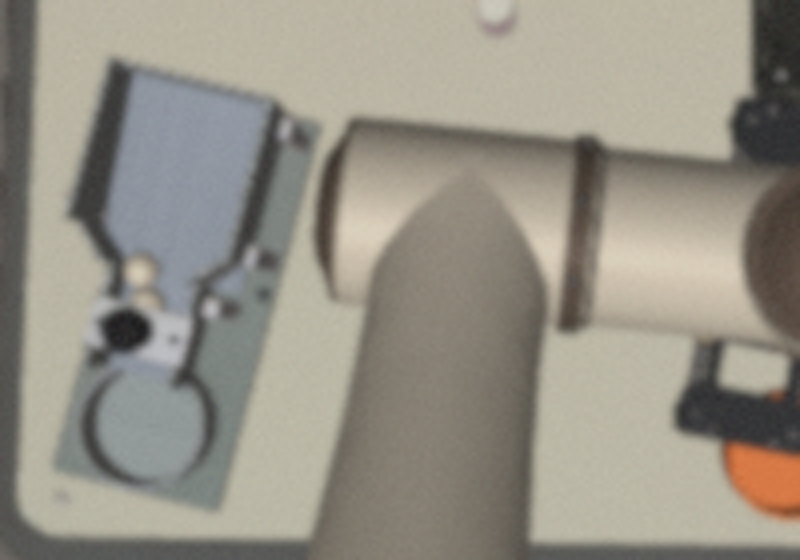

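Call:
move_arm --motion '[0.02, -0.02, 0.3, 0, 0, 0, 1, 0.02, -0.02, 0.65, 0.03, 0, 0, 1, 0.02, -0.02, 0.95, 0.03, 0, 0, 1, 0.02, -0.02, 1.15, 0.03, 0, 0, 1, 0.02, -0.02, 1.28, 0.03, 0, 0, 1, 0.02, -0.02, 1.34, 0.03, 0, 0, 1, 0.02, -0.02, 1.355, 0.03, 0, 0, 1, 0.02, -0.02, 1.355, 0.03, 0, 0, 1, 0.02, -0.02, 1.355, 0.03, 0, 0, 1]'

```text
time_s: 17.8
tcp_pos: [0.5045, -0.208, 0.0786]
ee_rot: [[-0.183, -0.983, 0.006], [-0.983, 0.183, -0.001], [0.0, -0.006, -1.0]]
wrist_force: [-0.3, -0.7, -1.4]
gripper_width: 0.182
```

Run:
```python
from h import *
st();go((*tray(-.04),.0045),TY)
```

```text
t 17.8 tcp [ 0.5045 -0.208   0.0786] F [-0.3 -0.7 -1.4] w 0.182 j [ -5.4  22.9 -21.7   0.1 -45.1  -5.3]
[[-0.183, -0.983, 0.006], [-0.983, 0.183, -0.001], [0.0, -0.006, -1.0]]
[ 0.5022 -0.2079  0.0757] [0.007, 0.057, 0.072, -0.068, -0.003, 0.018]
```

Call:
move_arm --motion '[0, 0.03, 0.03, -0.03, 0, 0, 1, 0, 0.06, 0.07, -0.07, 0, 0, 1, 0, 0.06, 0.07, -0.07, 0, 0, 1, 0, 0.06, 0.07, -0.07, 0, 0, 1]'

```text
time_s: 18.13
tcp_pos: [0.5021, -0.2076, 0.0758]
ee_rot: [[-0.183, -0.983, -0.0], [-0.983, 0.183, -0.0], [0.0, 0.0, -1.0]]
wrist_force: [0.6, -0.5, -1.0]
gripper_width: 0.183
```

Run:
```python
from h import *
st();go((*tray(-.04),.0045),TY)
```

```text
t 18.13 tcp [ 0.5021 -0.2076  0.0758] F [ 0.6 -0.5 -1. ] w 0.183 j [ -5.4  23.  -22.    0.  -45.   -5.2]
[[-0.183, -0.983, -0.0], [-0.983, 0.183, -0.0], [0.0, 0.0, -1.0]]
[ 0.5022 -0.2079  0.0757] [0.005, -0.005, 0.002, 0.003, -0.003, 0.017]
```

Call:
move_arm --motion '[0, 0, 0, 0, 0, 0, 0.3, 0, 0, 0, 0, 0, 0, -0.2, 0, 0, 0, 0, 0, 0, -0.2, 0, 0, 0, 0, 0, 0, -0.2, 0, 0, 0, 0, 0, 0, -0.2, 0, 0, 0, 0, 0, 0, -0.2, 0, 0, 0, 0, 0, 0, -0.2, 0, 0, -0.2, 0, 0, 0, -0.2, 0, 0, -0.5, 0, 0, 0, -0.2, 0, 0, -0.9, 0, 0, 0, -0.2, 0, 0, -1.5, 0, 0, 0, -0.2, 0, 0, -2.3, 0, 0, 0, -0.2, 0, 0, -3.2, 0, 0, 0, -0.2, 0, 0, -4, 0, 0, 0, -0.2, 0, 0, -4.2, 0, 0, 0, -0.2]'

```text
time_s: 19.38
tcp_pos: [0.5047, -0.2086, 0.2509]
ee_rot: [[-0.182, -0.983, 0.011], [-0.983, 0.182, -0.004], [0.002, -0.012, -1.0]]
wrist_force: [-0.2, -0.6, 0.9]
gripper_width: 0.596
```

Run:
```python
from h import *
st()
a=imaging.capture("scene");cv2.imwrite("pics/s12.png",cv2.resize(a[110:310,150:350],None,fx=3,fy=3,interpolation=cv2.INTER_CUBIC))
a=imaging.capture("top");cv2.imwrite("pics/t12.png",cv2.resize(a[180:280,140:230],None,fx=6,fy=6,interpolation=cv2.INTER_CUBIC))
K=chg(-.025,0,0)
R,S=scoopR(HY)
for z in (.25,.20,.146): print(units(np.array([K[0],K[1],z]),R))
```

```text
t 19.38 tcp [ 0.5047 -0.2086  0.2509] F [-0.2 -0.6  0.9] w 0.596 j [ -5.4  12.9  -8.6   0.2 -67.9  -5.2]
[[-0.182, -0.983, 0.011], [-0.983, 0.182, -0.004], [0.002, -0.012, -1.0]]
[-8.969, 2.581, -0.094, -0.069, 0.003, 0.577]
[-8.969, 2.589, 1.156, -0.069, 0.003, 0.577]
[-8.968, 2.597, 2.506, -0.069, 0.003, 0.577]
```

View pics/s12.png

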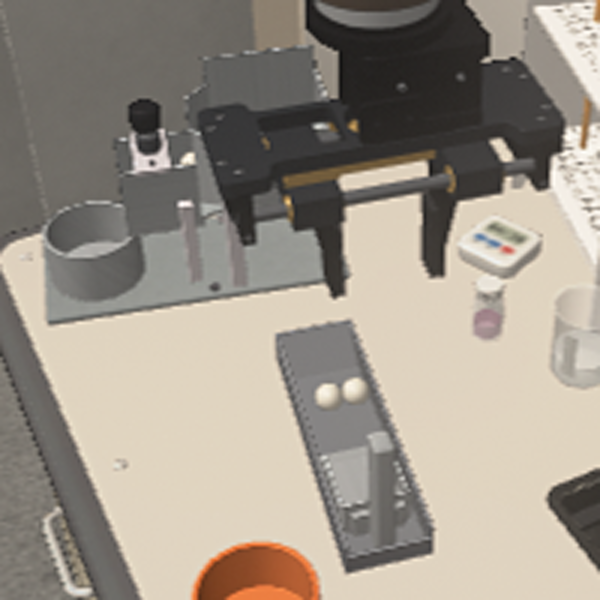

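View pics/t12.png

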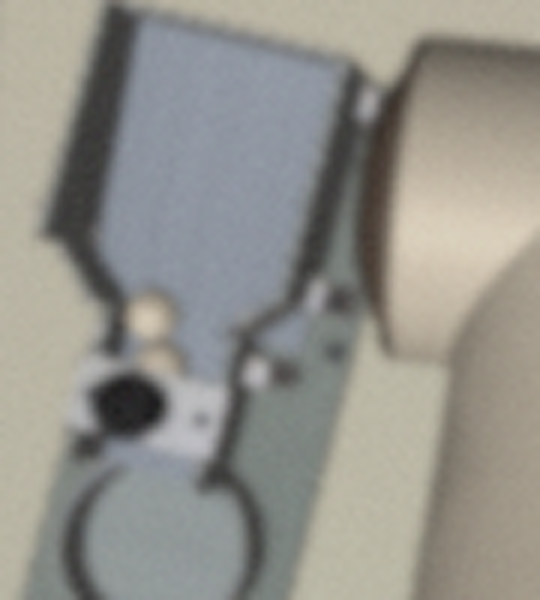

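```bash
cat >> h.py <<'E'
KR=np.c_[np.cross(-cy,-ez),-cy,-ez]; KP=np.array([.4677,.1634,0])
E
python3 - <<'E'
from h import *
print(KR)
for z in (.25,.20,.145): print(units(KP+ez*z,KR))
E
```

```text
[[ 0.97257327 -0.23259672 -0.        ]
 [-0.23259672 -0.97257327 -0.        ]
 [ 0.         -0.         -1.        ]]
[-8.959, 2.574, -0.094, -0.056, -0.051, -17.423]
[-8.959, 2.582, 1.156, -0.056, -0.051, -17.423]
[-8.959, 2.59, 2.531, -0.056, -0.051, -17.423]
```

Call:
move_arm --motion '[-0.4, 0.1, -0.1, 0, 0, -0.8, -0.2, -1, 0.3, -0.1, 0, 0, -2, -0.2, -1.7, 0.5, -0.1, 0, 0, -3.4, -0.2, -2.4, 0.7, -0.1, 0, 0, -4.8, -0.2, -3.1, 0.9, -0.1, 0, 0, -6.1, -0.2, -3.8, 1.1, -0.1, 0, 0, -7.5, -0.2, -4.5, 1.3, -0.1, 0, 0, -8.9, -0.2, -5.2, 1.5, -0.1, 0, 0, -10.2, -0.2, -5.9, 1.7, -0.1, 0, 0, -11.6, -0.2, -6.6, 1.9, -0.1, -0.05, -0.05, -13, -0.2, -7.3, 2.1, -0.1, -0.05, -0.05, -14.4, -0.2, -8, 2.3, -0.1, -0.05, -0.05, -15.7, -0.2, -8.6, 2.5, -0.1, -0.05, -0.05, -16.8, -0.2, -8.96, 2.58, 0, -0.05, -0.05, -17.42, -0.2, -8.96, 2.58, 0.4, -0.05, -0.05, -17.42, -0.2, -8.96, 2.58, 0.8, -0.05, -0.05, -17.42, -0.2, -8.96, 2.58, 0.9, -0.05, -0.05, -17.42, -0.2, -8.96, 2.58, 0.9, -0.05, -0.05, -17.42, -0.2]'

```text
time_s: 20.98
tcp_pos: [0.4662, 0.1625, 0.2077]
ee_rot: [[0.972, -0.233, -0.005], [-0.233, -0.972, -0.003], [-0.004, 0.004, -1.0]]
wrist_force: [0.3, 0.0, -0.4]
gripper_width: 0.602
```

Run:
```python
from h import *
st()
a=imaging.capture("scene");cv2.imwrite("pics/s13.png",cv2.resize(a[80:230,150:290],None,fx=4,fy=4,interpolation=cv2.INTER_CUBIC))
for z in (.20,.145): print(units(KP+ez*z,KR))
```

```text
t 20.98 tcp [0.4662 0.1625 0.2077] F [ 0.3  0.  -0.4] w 0.602 j [ 38.1  10.1 -18.6  -0.  -61.6  38.4]
[[0.972, -0.233, -0.005], [-0.233, -0.972, -0.003], [-0.004, 0.004, -1.0]]
[0.01, -0.017, 0.229, 0.026, 0.016, -0.003]
[0.012, -0.02, 1.603, 0.026, 0.016, -0.003]
```

View pics/s13.png

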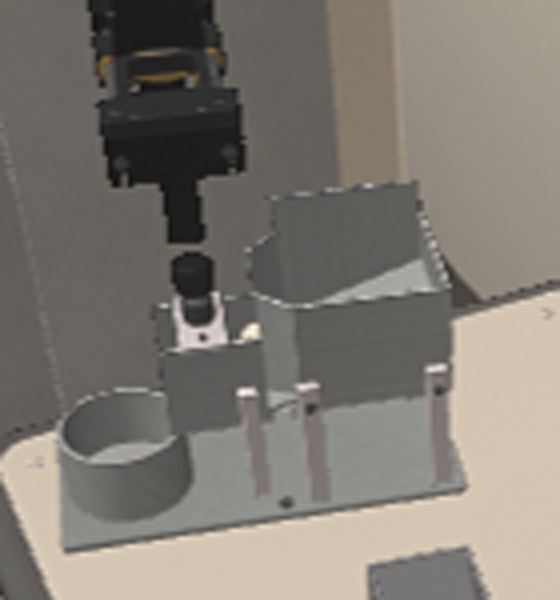

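Run:
```python
from h import *
s=r.sense();p=s["tcp_pos"]
f=lambda P:np.round((proj("scene",P)-[150,80]+.5)*4-.5,1)
print("tip near in/out",f(p-cy*.026),f(p-cy*.041),"tcp",f(p),"knob top/bot exp",f([p[0],p[1],.1735]),f([p[0],p[1],.1515]),f(KP+ez*.1735),f(KP+ez*.1625))
```

```text
tip near in/out [189.6 233.6] [191.7 246.5] tcp [186.  211.9] knob top/bot exp [193.5 262.3] [198.  292.2] [194.  261.6] [196.3 276.7]
```

Call:
move_arm --motion '[0.02, -0.02, 0.25, 0.02, 0.02, 0, -0.2, 0.03, -0.02, 0.55, 0.02, 0.02, 0, -0.2, 0.03, -0.02, 0.85, 0.02, 0.02, 0, -0.2, 0.03, -0.02, 1.15, 0.02, 0.02, 0, -0.2, 0.03, -0.02, 1.4, 0.02, 0.02, 0, -0.2, 0.03, -0.02, 1.55, 0.02, 0.02, 0, -0.2, 0.03, -0.02, 1.6, 0.02, 0.02, 0, -0.2, 0.03, -0.02, 1.6, 0.02, 0.02, 0, -0.2]'

```text
time_s: 21.7
tcp_pos: [0.4686, 0.1631, 0.1453]
ee_rot: [[0.972, -0.233, 0.0], [-0.233, -0.972, -0.001], [0.001, 0.001, -1.0]]
wrist_force: [0.8, 0.0, 1.8]
gripper_width: 0.601
```

Run:
```python
from h import *
st()
a=imaging.capture("scene");cv2.imwrite("pics/s14.png",cv2.resize(a[80:230,150:290],None,fx=4,fy=4,interpolation=cv2.INTER_CUBIC))
print(units(KP+ez*.145,KR))
```

```text
t 21.7 tcp [0.4686 0.1631 0.1453] F [0.8 0.  1.8] w 0.601 j [ 38.   13.9 -23.7   0.1 -52.4  38.5]
[[0.972, -0.233, 0.0], [-0.233, -0.972, -0.001], [0.001, 0.001, -1.0]]
[-0.028, 0.005, 0.018, -0.0, -0.013, -0.004]
```

View pics/s14.png

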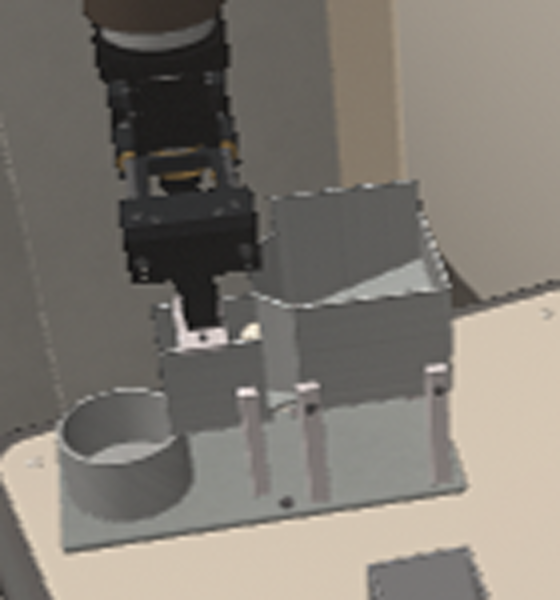

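Call:
move_arm --motion '[-0.03, 0, 0.01, 0, 0, 0, 0, -0.03, 0, 0.01, 0, 0, 0, 0.5, -0.03, 0, 0.01, 0, 0, 0, 1, -0.03, 0, 0.01, 0, 0, 0, 1, -0.03, 0, 0.01, 0, 0, 0, 1, -0.03, 0, 0.01, 0, 0, 0, 1, -0.03, 0, 0.01, 0, 0, 0, 1, -0.03, 0, 0.01, 0, 0, 0, 1, -0.03, 0, 0.01, 0, 0, 0, 1, -0.03, 0, 0.01, 0, 0, 0, 1]'

```text
time_s: 22.58
tcp_pos: [0.4683, 0.1651, 0.1457]
ee_rot: [[0.973, -0.232, 0.003], [-0.232, -0.973, 0.002], [0.002, -0.003, -1.0]]
wrist_force: [-1.0, 4.3, 0.3]
gripper_width: 0.303
```

Run:
```python
from h import *
st()
```

```text
t 22.58 tcp [0.4683 0.1651 0.1457] F [-1.   4.3  0.3] w 0.303 j [ 38.2  13.8 -23.8   0.  -52.2  38.4]
[[0.973, -0.232, 0.003], [-0.232, -0.973, 0.002], [0.002, -0.003, -1.0]]
```

Call:
move_arm --motion '[0, 0, 0, 0, 0, 0, 1, 0, 0, 0, 0, 0, 0, 1, 0, 0, 0, 0, 0, 0, 1]'

```text
time_s: 22.83
tcp_pos: [0.4683, 0.1652, 0.1457]
ee_rot: [[0.973, -0.232, 0.003], [-0.232, -0.973, 0.002], [0.002, -0.003, -1.0]]
wrist_force: [-0.9, 2.3, 0.7]
gripper_width: 0.302
```

Run:
```python
from h import *
st()
a=imaging.capture("scene");cv2.imwrite("pics/s15.png",cv2.resize(a[120:200,170:250],None,fx=7,fy=7,interpolation=cv2.INTER_CUBIC))
a=imaging.capture("top");cv2.imwrite("pics/t15.png",cv2.resize(a[180:280,140:230],None,fx=6,fy=6,interpolation=cv2.INTER_CUBIC))
```

```text
t 22.83 tcp [0.4683 0.1652 0.1457] F [-0.9  2.3  0.7] w 0.302 j [ 38.2  13.8 -23.8  -0.  -52.2  38.4]
[[0.973, -0.232, 0.003], [-0.232, -0.973, 0.002], [0.002, -0.003, -1.0]]
```

View pics/s15.png

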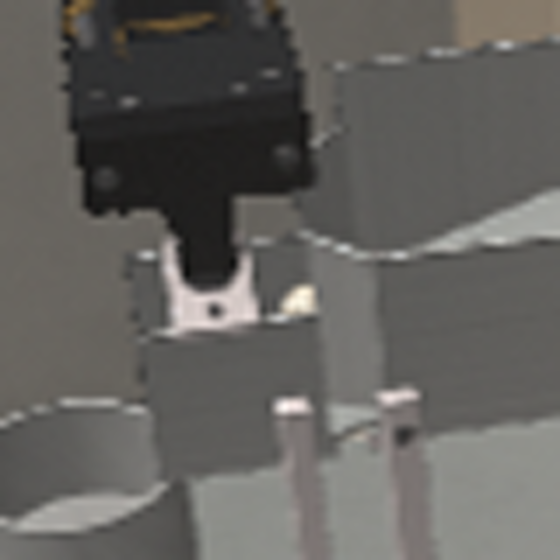

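View pics/t15.png

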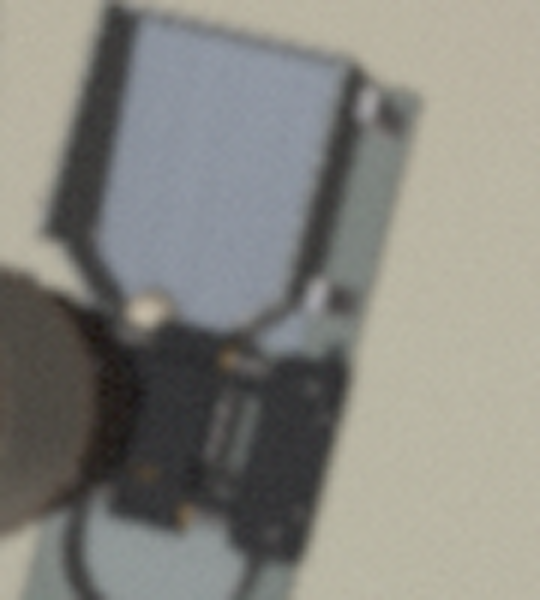

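Call:
move_arm --motion '[0, 0, -0.06, 0, 0, 0, 1, 0, 0, -0.13, 0, 0, 0, 1, 0, 0, -0.2, 0, 0, 0, 1, 0, 0, -0.28, 0, 0, 0, 1, 0, 0, -0.36, 0, 0, 0, 1, 0, 0, -0.44, 0, 0, 0, 1, 0, 0, -0.52, 0, 0, 0, 1, 0, 0, -0.6, 0, 0, 0, 1, 0, 0, -0.67, 0, 0, 0, 1, 0, 0, -0.74, 0, 0, 0, 1, 0, 0, -0.8, 0, 0, 0, 1, 0, 0, -0.83, 0, 0, 0, 1, 0, 0, -0.83, 0, 0, 0, 1, 0, 0, -0.83, 0, 0, 0, 1]'

```text
time_s: 24.1
tcp_pos: [0.4682, 0.1652, 0.1788]
ee_rot: [[0.973, -0.232, 0.003], [-0.232, -0.973, 0.003], [0.002, -0.003, -1.0]]
wrist_force: [3.9, 4.0, -8.8]
gripper_width: 0.304
```

Run:
```python
from h import *
st()
a=imaging.capture("scene");cv2.imwrite("pics/s16.png",cv2.resize(a[110:230,150:270],None,fx=5,fy=5,interpolation=cv2.INTER_CUBIC))
```

```text
t 24.1 tcp [0.4682 0.1652 0.1788] F [ 3.9  4.  -8.8] w 0.304 j [ 38.2  11.7 -21.1  -0.  -57.   38.4]
[[0.973, -0.232, 0.003], [-0.232, -0.973, 0.003], [0.002, -0.003, -1.0]]
```

View pics/s16.png

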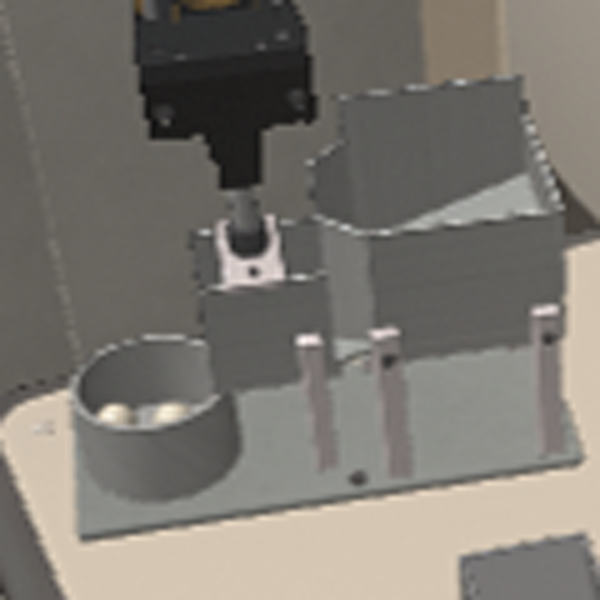

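Call:
move_arm --motion '[0, 0, -0.02, 0, 0, 0, 1, 0, 0, -0.04, 0, 0, 0, 1, 0, 0, -0.04, 0, 0, 0, 1, 0, 0, -0.04, 0, 0, 0, 1]'

```text
time_s: 24.48
tcp_pos: [0.4682, 0.1652, 0.1798]
ee_rot: [[0.973, -0.232, 0.003], [-0.232, -0.973, 0.003], [0.002, -0.003, -1.0]]
wrist_force: [4.8, 3.2, -10.9]
gripper_width: 0.304
```

Run:
```python
from h import *
st()
```

```text
t 24.48 tcp [0.4682 0.1652 0.1798] F [  4.8   3.2 -10.9] w 0.304 j [ 38.2  11.6 -21.   -0.  -57.1  38.4]
[[0.973, -0.232, 0.003], [-0.232, -0.973, 0.003], [0.002, -0.003, -1.0]]
```

Call:
move_arm --motion '[0, 0, -0.02, 0, 0, 0, 1, 0, 0, -0.04, 0, 0, 0, 1, 0, 0, -0.04, 0, 0, 0, 1, 0, 0, -0.04, 0, 0, 0, 1]'

```text
time_s: 24.82
tcp_pos: [0.4681, 0.1651, 0.1798]
ee_rot: [[0.972, -0.233, 0.002], [-0.233, -0.972, 0.003], [0.001, -0.003, -1.0]]
wrist_force: [7.2, 2.7, -16.0]
gripper_width: 0.302
```

Run:
```python
from h import *
st()
a=imaging.capture("scene");cv2.imwrite("pics/s17.png",a);cv2.imwrite("pics/s17z.png",cv2.resize(a[110:230,150:270],None,fx=5,fy=5,interpolation=cv2.INTER_CUBIC))
```

```text
t 24.82 tcp [0.4681 0.1651 0.1798] F [  7.2   2.7 -16. ] w 0.302 j [ 38.2  11.6 -21.   -0.1 -57.2  38.4]
[[0.972, -0.233, 0.002], [-0.233, -0.972, 0.003], [0.001, -0.003, -1.0]]
```

View pics/s17.png

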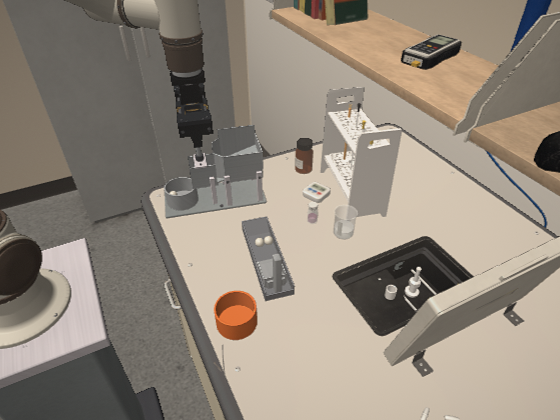

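View pics/s17z.png

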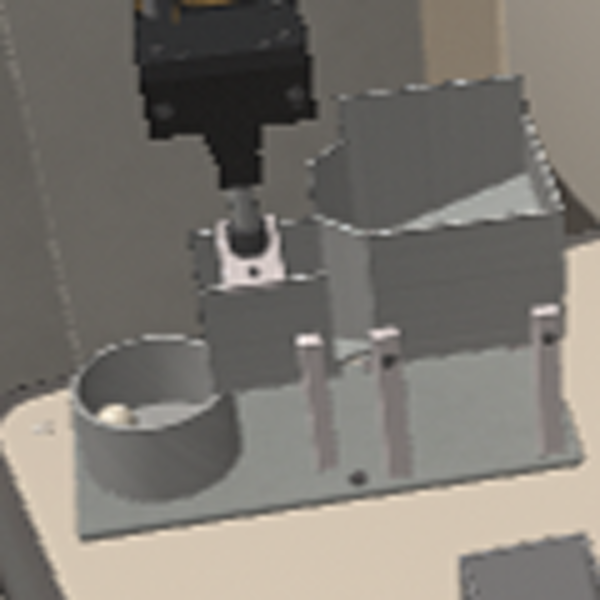

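Run:
```python
from h import *
a=imaging.capture("top");b=imaging.capture("scene")
cv2.imwrite("pics/t18.png",np.hstack([cv2.resize(a[200:300,130:230],(500,500),interpolation=cv2.INTER_CUBIC)]));cv2.imwrite("pics/s18.png",cv2.resize(b[170:215,160:205],None,fx=11,fy=11,interpolation=cv2.INTER_CUBIC)); st()
```

```text
t 24.97 tcp [0.4681 0.1651 0.1799] F [  6.9   3.9 -17.2] w 0.301 j [ 38.2  11.6 -21.   -0.1 -57.2  38.4]
[[0.972, -0.233, 0.002], [-0.233, -0.972, 0.003], [0.001, -0.003, -1.0]]
```

View pics/t18.png

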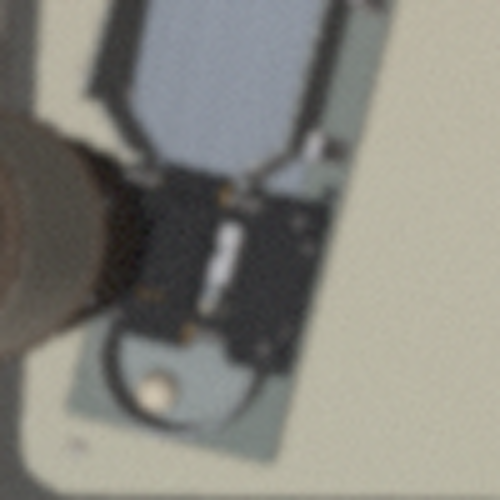

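View pics/s18.png

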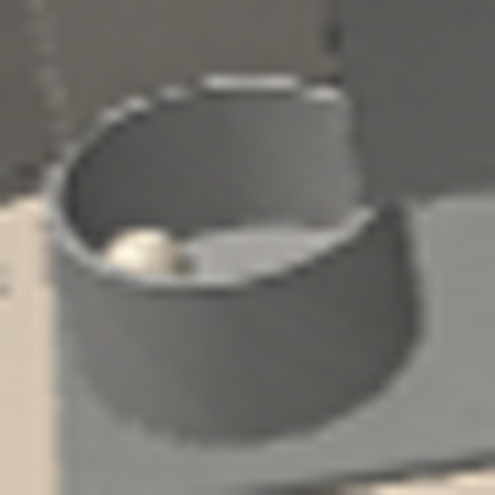

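Call:
move_arm --motion '[0, 0, -0.03, 0, 0, 0, 1, 0, 0, -0.03, 0, 0, 0, 1, 0, 0, -0.03, 0, 0, 0, 1, 0, 0, -0.03, 0, 0, 0, 1, 0, 0, -0.03, 0, 0, 0, 1, 0, 0, -0.03, 0, 0, 0, 1, 0, 0, -0.03, 0, 0, 0, 1, 0, 0, -0.03, 0, 0, 0, 1]'

```text
time_s: 25.63
tcp_pos: [0.4681, 0.1652, 0.1798]
ee_rot: [[0.972, -0.233, 0.001], [-0.233, -0.972, 0.002], [0.001, -0.003, -1.0]]
wrist_force: [6.9, 2.6, -15.1]
gripper_width: 0.3
```

Run:
```python
from h import *
a=imaging.capture("top");b=imaging.capture("scene")
cv2.imwrite("pics/x19.png",np.hstack([cv2.resize(a[230:290,140:200],(400,400),interpolation=cv2.INTER_CUBIC),cv2.resize(b[165:210,158:203],(400,400),interpolation=cv2.INTER_CUBIC)])); st()
```

```text
t 25.73 tcp [0.4681 0.1652 0.1798] F [  6.    2.7 -14.1] w 0.301 j [ 38.2  11.7 -21.   -0.1 -57.2  38.4]
[[0.972, -0.233, 0.001], [-0.233, -0.972, 0.002], [0.001, -0.003, -1.0]]
```

View pics/x19.png

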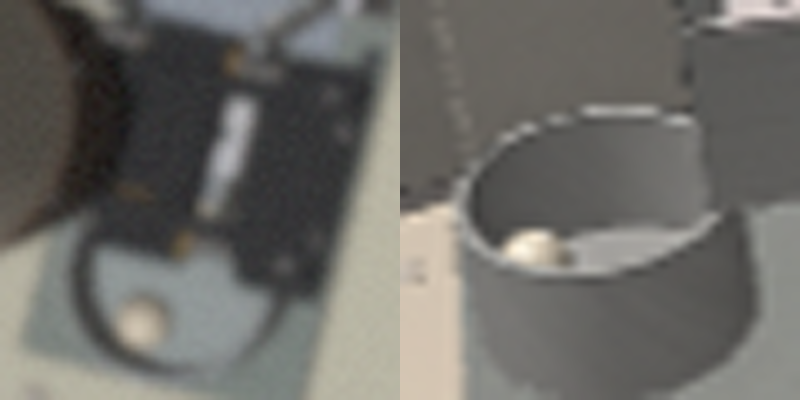

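Run:
```python
from h import *
J=chg(-.087,0,0); a=cv2.imread("pics/x19.png")
sc=400/60;ss=400/45
for k in range(12):
    t=np.radians(30*k);P=J+.027*(np.cos(t)*cx+np.sin(t)*cy)+ez*.023
    q=(proj("top",P)-[140,230])*sc; w=(proj("scene",P)-[158,165])*ss+[400,0]
    for z in (q,w): cv2.putText(a,str(k),tuple(int(v) for v in z),0,.4,(0,0,255),1)
cv2.imwrite("pics/x19m.png",a)
```

```text
(no output)
```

View pics/x19m.png

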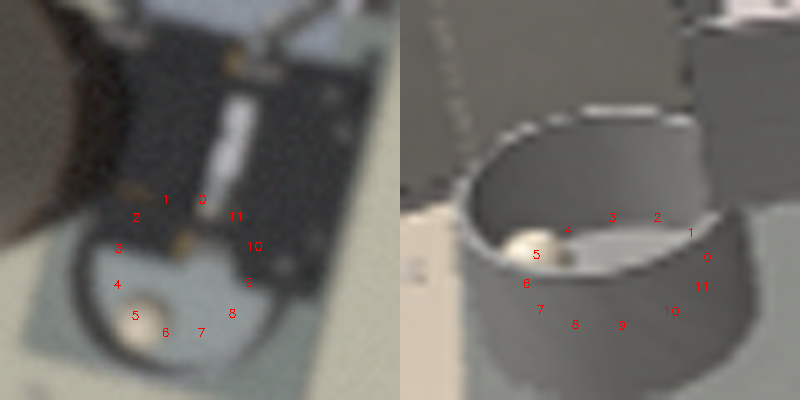

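Run:
```python
from h import *
st(); print(r.finish_job())
```

```text
t 25.73 tcp [0.4681 0.1652 0.1798] F [  6.    2.7 -14.1] w 0.301 j [ 38.2  11.7 -21.   -0.1 -57.2  38.4]
[[0.972, -0.233, 0.001], [-0.233, -0.972, 0.002], [0.001, -0.003, -1.0]]
the job is handed in; nothing more can be done
None
```

The job is handed in at 25.7 s. Two balls went through the hopper into the jar, and the arm is still holding the plunger fully up.

- **Scooping:** My first pass through the tray caught two of the four balls. I tipped them into the hopper, and the top picture showed both in the throat, held back by the seated plunger. I didn't scoop the other two, which are still in the tray.
- **Scoop:** I set it down upright in the free half of the tray.
- **Plunger:** I gripped the knob across the charger and pulled it up 34.1 mm. Pulling further didn't raise it, and the downward force rose from about 9 to about 15 N, so it is against its stop.
- **Balls in the jar:** Two were clearly visible in the jar just after the pull. In the last pictures only one is visible. The other seems to have rolled to the side hidden by the gripper in one view and by the jar's near wall in the other. I worked out that this spot is hidden in both views, but I couldn't see the ball there.
- **Knob grip:** The gripper read 26.4 mm on the 28 mm knob. The grip looked centred in the picture and did not slip.
- **Bystanders:** In the last full picture the vial, timer and bottle appear unmoved. I checked this by eye only.

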